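# Sort the loose stationery into the desk trays

## Task

Tidy the loose stationery away into the three wooden trays: lay one marker in each groove of the long pen tray, put the box of staples flat in the small oblong tray, and stack the two tape rolls flat in the round dish, the larger roll underneath and the smaller one centred on top of it. Leave the stapler and the rubber stamp where they are.

Things in the scene. Friction and masses are not known exactly. Their poses are not given: they have to be found in the camera images.
- marker_black_mid (a point): felt marker with a white barrel and black cap, lying on the table: 18 wide, 139 long, 18 mm high (square-sided to the touch, it does not roll). Point at its centre, 9 mm above its underside; y along its length, z up.
- marker_pink_mid (a point): felt marker with a white barrel and pink cap, same size as the other: 18 wide, 139 long, 18 mm high. Point at its centre, 9 mm above its underside; y along its length, z up.
- tape_pink_mid (a point): the larger tape roll (pink), a disc lying flat: 54 mm across, 15 mm high, a small soft tape end sticks out 6 mm on its -y side. Point on the disc's axis, 7.5 mm above its underside; z up.
- tape_ochre_mid (a point): the smaller tape roll (ochre), a disc lying flat: 44 mm across, 10 mm high, a small soft tape end sticks out 6 mm on its -y side. Point on the disc's axis, 5 mm above its underside; z up.
- staples_box_mid (a point): small card box of staples, lying flat: 36 (x) by 52 (y) by 18 mm high. Point at its centre, 9 mm above its underside; z up.
- pen_tray: fixed low wooden pen tray, 127 (x) by 182 (y) mm outside, rim 12 mm above the table, floor 4 mm thick. A ridge 5 mm wide along y, its top 9 mm above the table, splits it into two grooves, each 56 mm wide (x) and 172 mm long (y), centre lines at x = +30.5 and -30.5 mm. Origin at the centre of its underside.
- tape_dish: fixed round wooden dish, 120 mm across, rim 14 mm above the table, wall 4 mm, floor 4 mm thick (110 mm across inside). Origin at the centre of its underside.
- small_tray: fixed small oblong wooden tray, 98 (x) by 88 (y) mm outside, rim 18 mm above the table, walls and floor 5 mm thick (88 by 78 mm inside). Origin at the centre of its underside.
- stapler: loose desk stapler, 34 by 146 by 46 mm high, behind the trays; bystander, leave alone. Origin at the centre of its underside.
- rubber_stamp: loose wooden hand stamp, 30 by 46 by 64 mm high, behind the trays; bystander, leave alone. Origin at the centre of its underside.

How it is judged:
At the end, for the whole second after the job is handed in: One marker flat on the floor of each pen-tray groove (either one in either); staples box flat on the floor of the small tray; larger roll flat on the floor of the round dish, smaller roll flat on it, centres within 12 mm; tilts under 0.1 rad, all at rest (y of marker_black_mid in the frame of pen_tray between -0.026 and 0.026 m and z of marker_black_mid in the frame of pen_tray between 0.01 and 0.0165 m and y of marker_pink_mid in the frame of pen_tray between -0.026 and 0.026 m and z of marker_pink_mid in the frame of pen_tray between 0.01 and 0.0165 m and ((x of marker_black_mid in the frame of pen_tray between 0.009 and 0.053 m and x of marker_pink_mid in the frame of pen_tray between -0.053 and -0.009 m) or (x of marker_black_mid in the frame of pen_tray between -0.053 and -0.009 m and x of marker_pink_mid in the frame of pen_tray between 0.009 and 0.053 m)) and horizontal distance between tape_pink_mid and tape_dish below 0.032 m and z of tape_pink_mid in the frame of tape_dish between 0.009 and 0.0145 m and horizontal distance between tape_ochre_mid and tape_pink_mid below 0.012 m and z of tape_ochre_mid in the frame of tape_dish between 0.021 and 0.027 m and x of staples_box_mid in the frame of small_tray between -0.03 and 0.03 m and y of staples_box_mid in the frame of small_tray between -0.025 and 0.025 m and z of staples_box_mid in the frame of small_tray between 0.011 and 0.018 m and angle between each of marker_black_mid, marker_pink_mid, tape_pink_mid, tape_ochre_mid, staples_box_mid's own z axis and vertical below 0.1 rad and linear speed of each of marker_black, marker_pink, tape_pink, tape_ochre, staples_box below 0.02 m/s); the robot touches nothing.
It fails at once if the stapler is moved by more than 15 mm (distance of stapler from where it was at the start of the episode above 0.015 m).
It fails at once if the rubber stamp is moved by more than 15 mm (distance of rubber_stamp from where it was at the start of the episode above 0.015 m).
It also fails if it takes over 136 s, if anything falls off the work surface, if the arm or the gripper's body presses on something with over 40 N, if the wrist force passes 120 N, or if a joint passes its speed limit or range.

## Robot

A 7-joint arm with a two-finger parallel gripper is mounted at the origin on a cart in front of the work surface, level with it; the furniture and walls round the work are solid. World frame = base frame: x ahead of the robot, y to its left, z up, the work surface at z = 0. Lengths are in m, angles in rad, forces in N, time in s.
With the tool pointing down it reaches from about 0.4 to 0.9 m from the base axis. Payload 5.6 kg.
Tool frame: the origin (TCP) lies midway between the tips of the shut fingers; the grasp point (between the pads) lies 19 mm behind it; z points along the fingers, y is the line along which they close (so a half turn about z gives the same grasp; the last joint's range is limited). The gripper opens to 92 mm and grips with 3 to 60 N. Pads are 20 mm wide; open, the fingers measure 128 mm over their backs; the gripper's body (75 mm by 189 mm) begins 69 mm behind the grasp point.
Start: joints at [1.243, 0.468, -0.012, 1.603, 0.006, 1.071, -0.056], TCP at [0.183, -0.624, 0.184] pointing down, gripper open.
Joint ranges: [-2.53, 2.53], [-0.31, 2.02], [-1.57, 1.55], [0.28, 2.44], [-1.29, 4.43], [0.15, 1.84], [-2.92, 2.92]. Speed limits (rad/s): [2.57, 2.57, 3.14, 3.14, 3.14, 3.14, 3.14].

## Interface

Orientations are given as a rotation vector (axis times angle).
In Python, from workcell import env gives the robot as it stands.
- The arm moves only by the tool step_arm, never from a script. Its argument "motion" is a list of rows, each an object with "slide": the shift along the tool's x, y, z in mm, a list of three; "angular": the turn, a rotation vector about the tool's x, y, z in degrees, a list of three; "fingers": the closure, from 0 (fully open) to 1 (shut). A call has 1 to 10 rows; each row shifts and turns the commanded pose from where the row before left it, along the tool's axes as they then stand; what a row does not reach is not made up. A row lasts 1/10 s, in which the tool goes at most 50 mm and 8.59 degrees, less where a joint would pass 70% of its speed; a pose out of reach is approached as far as the arm can. A call is refused whole if a number of a shift passes 50 or a number of a turn 8.59, either way. A call with a gripper value outside its range is refused whole. The fingers move at their own pace and stop on an object; "grip_force" is the grip in N (left out, the last holds). Time passes only in rows, so rows that do not move let the fingers close. It gives the time, the measured TCP pose, the force, the opening and the grip force at its end, in the units of the state.
- env.observe(): the state, without advancing time (a new reading comes with each control period).
- env.grab_frame(name): name is "side" or "top" or "wrist"; returns a dict with "image" (420x560x3 uint8, red, green, blue), "fx", "fy", "cx", "cy" (pixels), "k1" (the pictures are not rectified: a ray, as slopes to the right and down, at radius r is drawn at 1 + k1 r^2 times it, then the intrinsics apply), "T" (4x4, takes a point from camera to world coordinates). Camera axes: x right, y up, looking along -z (the intrinsics and any distortion apply to the point x, -y, -z); pixel columns grow to the right and rows downward; lengths in m; the calibration is good to about 2 mm. A picture is of the moment at which its call begins. There is no depth.
- env.finish_job(): hands the job in; it is judged then, once.
Trained networks look in a picture, given as the dict that the camera call returned (one of the last four; its "shot" number tells which), for a name from the list of things; names that differ only in an ending like _2 or _b are one class to them, and where a whole thing is asked for, a point or a joint stands for the part that bears it (a point fixed in the world has none). Each returns a list of dicts, best first, with "confidence" (0 to 1); they miss things now and then, are a little off and sometimes report something else, mostly with a low value. They report only what shows in the picture. A call takes as long as a camera call.
- env.spot_in(picture, label): "position" ([x, y, z] in m, in world coordinates, good to about 4 mm: the middle of the surface that is visible of it).
- env.regions_of(picture, label): "pixels" (420x560 bool, what is visible of it).
The state is a dict: "clock": time; "joint_pos": joint angles; "qvel": joint speeds; "tau": joint torques, N m; "ee_pos": TCP position; "eef_rot": TCP orientation; "force": force on the tool from outside, world axes, zero at the start; "torque": the same for the moment, N m; "gripper_width": finger opening in m; "grip_force": force on a finger pad.
Only numpy, scipy, OpenCV 4.12 (cv2) and the standard library are available. Lean on these libraries where they do the work, as an engineer would, in place of code of your own. Each camera call takes 0.05 s, during which the arm holds its last target. There are 200 camera calls.

## Working session

There is one attempt and no reset: what is moved stays moved. The work goes in short steps, Python scripts to look and compute and a tool call to move; the robot and the scene stay as the last step left them, time stands still between calls to the robot, and variables do not carry over. Pictures are saved under pics/ and viewed, at most 14 in all, crops included, and the job is handed in when it is done.

Besides the shell and the picture viewer there is one more tool, called after "Request:" by a JSON object that holds its "name" and its "arguments", one argument or row to a line. step_arm: Moves the arm, as the interface text tells. Its arguments: {"type":"object","properties":{"motion":{"type":"array","items":{"type":"object","properties":{"slide":{"type":"array","items":{"type":"number"}},"angular":{"type":"array","items":{"type":"number"}},"fingers":{"type":"number"}}}},"grip_force":{"type":"number"}},"required":["motion"]}

```bash
mkdir -p pics; ls
cat > h.py <<'E'
import numpy as np, cv2
from workcell import env
from scipy.spatial.transform import Rotation as R
NAMES=["marker_black_mid","marker_pink_mid","tape_pink_mid","tape_ochre_mid","staples_box_mid","pen_tray","tape_dish","small_tray","stapler","rubber_stamp"]
def save(p,n): cv2.imwrite(f"pics/{n}.png",p["image"][:,:,::-1])
def ray(p,uv,z):
    """pixels (N,2) -> world points on plane z"""
    uv=np.atleast_2d(uv).astype(float)
    d=np.c_[(uv[:,0]-p["cx"])/p["fx"],(uv[:,1]-p["cy"])/p["fy"]]
    s=d.copy()
    for _ in range(20): s=d/(1+p["k1"]*(s**2).sum(1,keepdims=True))
    T=np.array(p["T"]); v=np.c_[s[:,0],-s[:,1],-np.ones(len(s))]@T[:3,:3].T
    return T[:3,3]+v*((z-T[2,3])/v[:,2])[:,None]
def meas(p,name,z):
    """mask -> world centre / minAreaRect at height z"""
    r=env.regions_of(p,name)
    out=[]
    for q in r[:2]:
        m=q["pixels"]; ys,xs=np.nonzero(m)
        if len(xs)<15: continue
        w=ray(p,np.c_[xs,ys],z)[:,:2]
        c,s,a=cv2.minAreaRect((w*1000).astype(np.float32))
        if s[0]>s[1]: s=(s[1],s[0]); a+=90
        out.append((round(q["confidence"],2),len(xs),(xs.mean().round(),ys.mean().round()),np.round(c,1),np.round(s,1),round(a%180,1)))
    return out
E
python3 - <<'E'
from h import *
s=env.observe(); print(s)
for c in ["top","side"]:
    p=env.grab_frame(c); save(p,c+"0"); print(c,np.round(p["T"],3),p["fx"],p["k1"])
    for n,z in zip(NAMES,[.012,.012,.015,.01,.018,.012,.014,.018,.046,.06]):
        sp=env.spot_in(p,n)
        print(n,[(np.round(q["position"],3),round(q["confidence"],2)) for q in sp[:2]])
        if c=="top":
            for o in meas(p,n,z): print("   ",o)
E
```

```text
pics
{'clock': 0.0, 'joint_pos': array([ 1.24299722,  0.46835315, -0.01158048,  1.60363575,  0.00597628,
        1.07138444, -0.05629228]), 'qvel': array([ 3.94847015e-04,  2.09057299e-04,  8.66221128e-04, -1.00416855e-03,
       -4.91491880e-05,  2.56659474e-04, -6.46541720e-04]), 'tau': array([-9.40849361e-06, -5.20564914e+01, -1.26939733e-02, -2.43746334e+01,
       -5.66614873e-02,  1.72162894e-02,  1.75737773e-04]), 'ee_pos': array([ 0.18236934, -0.62322508,  0.18265094]), 'eef_rot': array([-3.10812203e+00, -4.45472449e-01,  5.62260172e-04]), 'force': array([ 0.49931293, -0.40203956, -0.10030074]), 'torque': array([0.01079129, 0.00159276, 0.00895623]), 'grip_force': 0.0, 'gripper_width': 0.09172204086917521}
top [[ 0.058  0.952 -0.299  0.204]
 [-0.998  0.055 -0.019 -0.015]
 [-0.002  0.3    0.954  1.292]
 [ 0.     0.     0.     1.   ]] 442.4255840182922 -0.0735380833711257
marker_black_mid [(array([0.433, 0.138, 0.019]), 0.66)]
    (0.64, 294, (np.float64(233.0), np.float64(259.0)), array([435.7, 139.4]), array([ 20.1, 142.2]), 115.6)
marker_pink_mid [(array([0.43 , 0.296, 0.015]
[... 1845 characters left out ...]
6, 0.145, 0.013]), 0.75), (array([0.442, 0.303, 0.018]), 0.54)]
marker_pink_mid [(array([0.438, 0.298, 0.018]), 0.83), (array([ 0.435, -0.128,  0.019]), 0.59)]
tape_pink_mid [(array([ 0.438, -0.288,  0.015]), 0.75), (array([0.79 , 0.138, 0.027]), 0.69)]
tape_ochre_mid [(array([0.435, 0.018, 0.012]), 0.55), (array([ 0.433, -0.13 ,  0.019]), 0.17)]
staples_box_mid [(array([ 0.433, -0.127,  0.02 ]), 0.5)]
pen_tray [(array([ 0.621,  0.236, -0.002]), 0.59)]
tape_dish [(array([ 0.624, -0.228,  0.008]), 0.74)]
small_tray [(array([ 0.608, -0.004,  0.006]), 0.75)]
stapler [(array([0.791, 0.136, 0.027]), 0.91)]
rubber_stamp [(array([ 0.773, -0.063,  0.015]), 0.75), (array([0.791, 0.139, 0.032]), 0.3)]
```

View pics/top0.png

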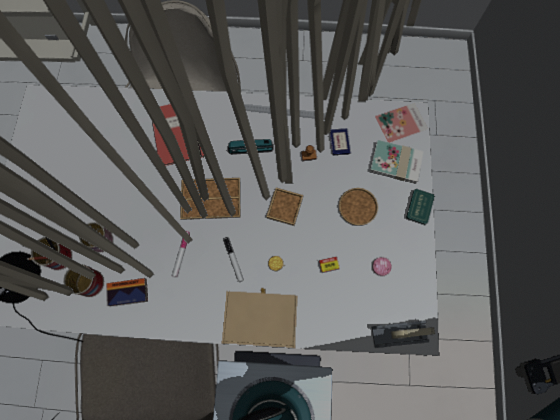

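View pics/side0.png

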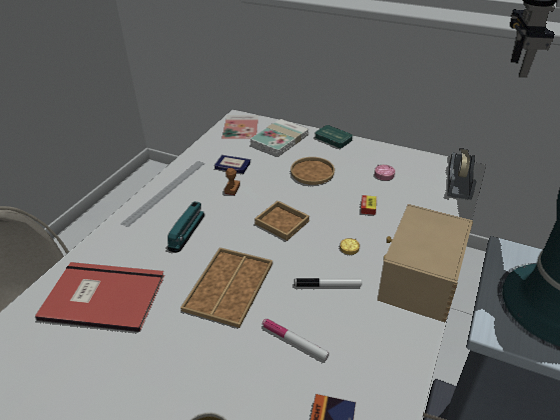

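The top view shows the markers at about (180,255) and (233,258). The ochre roll is at (276,263), the staples at (329,264) and the pink roll at (382,266). The trays are at (211,199), (285,206) and (357,207). A wooden box near the base at (260,318) has to be avoided. In both views the networks' reports match what I see. Next I move over the pink roll.

Request:
{"name": "step_arm", "arguments": {
  "motion": [
    {"slide": [0,0,-40],"angular": [0,0,8.2],"fingers": 0},
    {"slide": [0,0,-40],"angular": [0,0,8.2],"fingers": 0},
    {"slide": [30,-40,0],"fingers": 0},
    {"slide": [30,-40,0],"fingers": 0},
    {"slide": [30,-40,0],"fingers": 0},
    {"slide": [30,-40,0],"fingers": 0},
    {"slide": [30,-40,0],"fingers": 0},
    {"slide": [30,-40,0],"fingers": 0},
    {"slide": [30,-40,0],"fingers": 0},
    {"slide": [30,-40,0],"fingers": 0}
  ]
}}

```text
schema error: expected keys slide, angular, fingers
```

```bash
cat >> h.py <<'E'
def pose():
    s=env.observe(); M=R.from_rotvec(s["eef_rot"]).as_matrix()
    print("t",round(s["clock"],2),"tcp",np.round(s["ee_pos"]*1000,1),"yaw",round(np.degrees(np.arctan2(M[1,0],M[0,0])),1),"tilt",np.round(M[:2,2],4),"w",round(s["gripper_width"]*1000,1),"j",np.round(s["joint_pos"],2))
    return s["ee_pos"],M
def rel(x,y,z):
    e,M=pose(); return np.round(M.T@(np.array([x,y,z])-e*1000),1)
E
python3 - <<'E'
from h import *
pose()
p=env.grab_frame("wrist"); save(p,"w1"); print(np.round(p["T"],3),p["fx"],p["k1"])
for n,z in [("tape_pink_mid",.015),("staples_box_mid",.018),("tape_dish",.014)]: print(n,meas(p,n,z),[np.round(q["position"],3) for q in env.spot_in(p,n)[:1]])
E
```

```text
t 1.6 tcp [ 182.6 -623.8  183.6] yaw 16.3 tilt [ 0.     -0.0001] w 91.6 j [ 1.24  0.47 -0.01  1.6   0.01  1.07 -0.06]
[[ 0.281  0.919  0.277  0.262]
 [-0.96   0.268  0.082 -0.602]
 [ 0.001 -0.289  0.957  0.386]
 [ 0.     0.     0.     1.   ]] 308.865886586445 -0.05755046680168
tape_pink_mid [] []
staples_box_mid [] []
tape_dish [] []
```

Request:
{"name": "step_arm", "arguments": {
  "motion": [
    {"slide": [0,0,-40],"angular": [0,0,8.2],"fingers": 0},
    {"slide": [0,0,-40],"angular": [0,0,8.2],"fingers": 0},
    {"slide": [30,-40,0],"angular": [0,0,0],"fingers": 0},
    {"slide": [30,-40,0],"angular": [0,0,0],"fingers": 0},
    {"slide": [30,-40,0],"angular": [0,0,0],"fingers": 0},
    {"slide": [30,-40,0],"angular": [0,0,0],"fingers": 0},
    {"slide": [30,-40,0],"angular": [0,0,0],"fingers": 0},
    {"slide": [30,-40,0],"angular": [0,0,0],"fingers": 0},
    {"slide": [30,-40,0],"angular": [0,0,0],"fingers": 0},
    {"slide": [30,-40,0],"angular": [0,0,0],"fingers": 0}
  ]
}}

```text
clock: 2.95
ee_pos: [0.424, -0.3025, 0.264]
eef_rot: [3.141, -0.003, 0.001]
force: [0.3, 0.6, 0.6]
gripper_width: 0.0921
grip_force: 0.0
```

```bash
cat > look.py <<'E'
import sys; from h import *
# usage: look.py picname name:z ...
pose(); p=env.grab_frame("wrist"); save(p,sys.argv[1])
for a in sys.argv[2:]:
    n,z=a.split(":"); print(n,*meas(p,n,float(z)),sep="\n  ")
E
python3 look.py w1 tape_pink_mid:.015 staples_box_mid:.018 tape_dish:.014
```

```text
t 2.95 tcp [ 424.  -302.5  264. ] yaw -0.1 tilt [ 0.0006 -0.0007] w 92.1 j [ 0.71  0.18 -0.18  1.81  0.04  1.15 -1.05]
tape_pink_mid
  (0.72, 1062, (np.float64(273.0), np.float64(164.0)), array([ 440.4, -296.7]), array([51.5, 52.8]), 89.9)
staples_box_mid
  (0.92, 946, (np.float64(169.0), np.float64(167.0)), array([ 437.8, -144.9]), array([37. , 57.1]), 16.3)
tape_dish
  (0.6, 5860, (np.float64(219.0), np.float64(35.0)), array([ 608.5, -226.2]), array([ 95.8, 120.2]), 179.0)
```

View pics/w1.png

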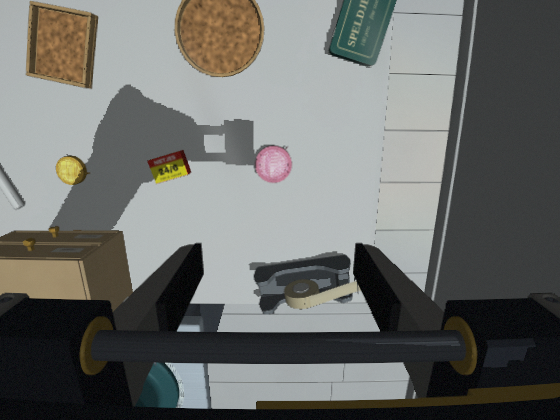

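The pink roll is at (273,164), the staples at (169,167), the ochre roll at (71,170) and the dish at (219,33). I'll go lower to see the roll's tape end.

Request:
{"name": "step_arm", "arguments": {
  "motion": [
    {"slide": [0,-3,48],"angular": [0,0,0],"fingers": 0},
    {"slide": [0,-3,48],"angular": [0,0,0],"fingers": 0},
    {"slide": [0,0,48],"angular": [0,0,0],"fingers": 0},
    {"slide": [0,0,20],"angular": [0,0,0],"fingers": 0}
  ]
}}

```text
clock: 3.55
ee_pos: [0.4192, -0.2985, 0.0955]
eef_rot: [-3.139, 0.007, 0.009]
force: [-0.9, 0.5, -0.8]
gripper_width: 0.0919
grip_force: 0.0
```

```bash
python3 look.py w2 tape_pink_mid:.015 staples_box_mid:.018
```

```text
t 3.55 tcp [ 419.2 -298.5   95.5] yaw -0.3 tilt [-0.0059  0.0028] w 91.9 j [ 0.69  0.37 -0.17  1.99  0.09  0.79 -1.1 ]
tape_pink_mid
  (0.94, 2729, (np.float64(275.0), np.float64(183.0)), array([ 441. , -296.9]), array([53.6, 56.3]), 89.7)
  (0.49, 4427, (np.float64(188.0), np.float64(19.0)), array([ 578., -226.]), array([ 35.5, 108.3]), 178.3)
staples_box_mid
  (0.75, 2261, (np.float64(115.0), np.float64(188.0)), array([ 438.5, -145.6]), array([36.1, 60.4]), 16.4)
```

View pics/w2.png

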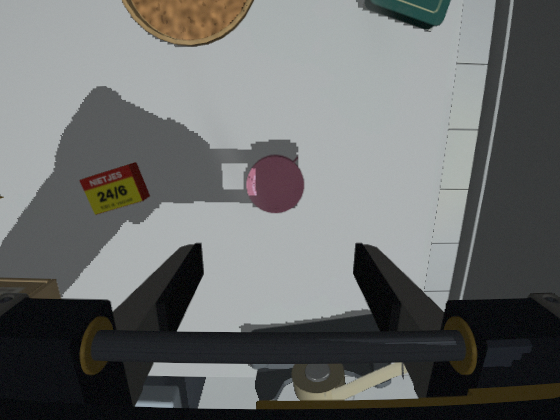

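The pink roll is at (275,183), with its tape end at (297,157). That is clear of pads closing along y, so I grasp now.

Request:
{"name": "step_arm", "arguments": {
  "motion": [
    {"slide": [21,-1.5,30],"angular": [0,0,0],"fingers": 0},
    {"slide": [0,0,40],"angular": [0,0,0],"fingers": 0},
    {"slide": [0,0,18],"angular": [0,0,0],"fingers": 0},
    {"slide": [0,0,0],"angular": [0,0,0],"fingers": 0},
    {"slide": [0,0,0],"angular": [0,0,0],"fingers": 0.3},
    {"slide": [0,0,0],"angular": [0,0,0],"fingers": 0.5},
    {"slide": [0,0,0],"angular": [0,0,0],"fingers": 0.8},
    {"slide": [0,0,0],"angular": [0,0,0],"fingers": 0.8},
    {"slide": [0,0,0],"angular": [0,0,0],"fingers": 0.8}
  ],
  "grip_force": 15
}}

```text
clock: 4.6
ee_pos: [0.4444, -0.297, 0.0123]
eef_rot: [3.141, -0.003, 0.001]
force: [0.6, -0.3, 0.3]
gripper_width: 0.0539
grip_force: 0.0
```

```bash
python3 look.py w3 tape_pink_mid:.015
```

```text
t 4.6 tcp [ 444.4 -297.    12.3] yaw -0.1 tilt [ 0.0009 -0.0007] w 53.9 j [ 0.65  0.53 -0.15  1.99  0.13  0.63 -1.16]
tape_pink_mid
  (0.75, 4672, (np.float64(276.0), np.float64(242.0)), array([ 442.2, -297.1]), array([52.9, 57.4]), 89.9)
```

Request:
{"name": "step_arm", "arguments": {
  "motion": [
    {"slide": [0,0,0],"angular": [0,0,0],"fingers": 0.3},
    {"slide": [-3,0,5],"angular": [0,0,0],"fingers": 0.3},
    {"slide": [0,0,0],"angular": [0,0,0],"fingers": 0.8},
    {"slide": [0,0,0],"angular": [0,0,0],"fingers": 0.8},
    {"slide": [0,0,0],"angular": [0,0,0],"fingers": 0.8},
    {"slide": [0,0,0],"angular": [0,0,0],"fingers": 0.8}
  ],
  "grip_force": 15
}}

```text
clock: 5.3
ee_pos: [0.4412, -0.2967, 0.0066]
eef_rot: [3.142, -0.002, 0.0]
force: [-0.0, -0.2, -0.5]
gripper_width: 0.0321
grip_force: 0.0
```

```bash
python3 look.py w4 tape_pink_mid:.015
```

```text
t 5.3 tcp [ 441.2 -296.7    6.6] yaw -0.1 tilt [ 0.0001 -0.0001] w 32.1 j [ 0.65  0.53 -0.15  2.    0.13  0.61 -1.16]
tape_pink_mid
  (0.56, 4375, (np.float64(277.0), np.float64(239.0)), array([ 442.2, -297.8]), array([50.7, 57.5]), 105.6)
```

View pics/w4.png

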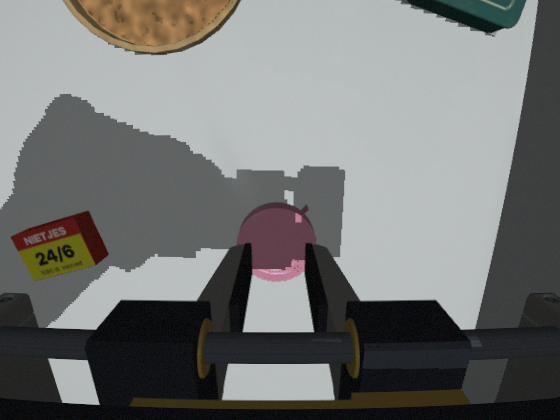

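```bash
cat >> h.py <<'E'
def proj(p,X):
    T=np.array(p["T"]); c=(np.atleast_2d(X)-T[:3,3])@T[:3,:3]
    s=np.c_[c[:,0]/-c[:,2],-c[:,1]/-c[:,2]]; s*=1+p["k1"]*(s**2).sum(1,keepdims=True)
    return np.c_[s[:,0]*p["fx"]+p["cx"],s[:,1]*p["fy"]+p["cy"]]
E
python3 - <<'E'
from h import *
e,M=pose()
p=env.grab_frame("wrist")
for back in [0,5,10,15,20,25]:
  for w in [16]:
    print(back,np.round(proj(p,[e+M@np.array([x,w*s/1000,-back/1000]) for x in(.01,-.01) for s in(1,-1)]),0).tolist())
E
```

```text
t 5.4 tcp [ 441.2 -296.8    6.6] yaw -0.1 tilt [ 0.0001 -0.0001] w 24.1 j [ 0.65  0.53 -0.15  2.    0.13  0.61 -1.16]
0 [[298.0, 226.0], [252.0, 226.0], [298.0, 252.0], [253.0, 252.0]]
5 [[299.0, 228.0], [252.0, 228.0], [298.0, 255.0], [253.0, 255.0]]
10 [[299.0, 231.0], [251.0, 231.0], [299.0, 258.0], [252.0, 258.0]]
15 [[300.0, 234.0], [251.0, 234.0], [299.0, 262.0], [251.0, 262.0]]
20 [[300.0, 236.0], [250.0, 236.0], [300.0, 265.0], [251.0, 265.0]]
25 [[301.0, 239.0], [249.0, 239.0], [300.0, 269.0], [250.0, 269.0]]
```

Request:
{"name": "step_arm", "arguments": {
  "motion": [
    {"slide": [0,0,0],"angular": [0,0,0],"fingers": 0.8},
    {"slide": [0,0,0],"angular": [0,0,0],"fingers": 0.8}
  ]
}}

```text
clock: 5.65
ee_pos: [0.4411, -0.2968, 0.0066]
eef_rot: [3.141, -0.002, 0.0]
force: [-0.2, 0.5, 1.1]
gripper_width: 0.0184
grip_force: 0.0
```

Run:
```python
from h import *
pose(); 
a=cv2.resize(env.grab_frame("wrist")["image"][170:310,170:390],None,fx=2.5,fy=2.5,interpolation=cv2.INTER_CUBIC)
q=env.grab_frame("side"); 
u,v=proj(q,[.441,-.297,.02])[0].astype(int); print(u,v)
b=cv2.resize(q["image"][v-50:v+30,u-60:u+60],None,fx=4,fy=4,interpolation=cv2.INTER_CUBIC)
h=a.shape[0]; b=cv2.resize(b[:, :],(int(b.shape[1]*h/b.shape[0]),h))
o=np.hstack([a,b]); o=cv2.resize(o,None,fx=.7,fy=.7); print(o.shape)
cv2.imwrite("pics/w5.png",o[:,:,::-1])
```

```text
t 5.65 tcp [ 441.1 -296.8    6.6] yaw -0.1 tilt [ 0.     -0.0001] w 18.4 j [ 0.65  0.53 -0.15  2.    0.13  0.61 -1.16]
385 167
(245, 752, 3)
```

View pics/w5.png

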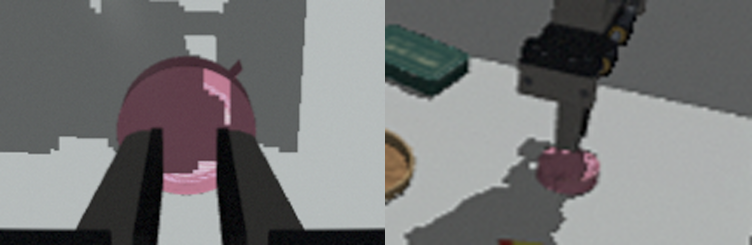

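The fingers are above the roll's top, so the tips sit higher than the TCP reading suggests. I'll open them and feel down to the table gently.

Request:
{"name": "step_arm", "arguments": {
  "motion": [
    {"slide": [0,0,-10],"angular": [0,0,0],"fingers": 0},
    {"slide": [0,0,0],"angular": [0,0,0],"fingers": 0},
    {"slide": [0,0,0],"angular": [0,0,0],"fingers": 0},
    {"slide": [0,0,0],"angular": [0,0,0],"fingers": 0},
    {"slide": [0,0,0],"angular": [0,0,0],"fingers": 0},
    {"slide": [0,0,0],"angular": [0,0,0],"fingers": 0},
    {"slide": [0,0,0],"angular": [0,0,0],"fingers": 0},
    {"slide": [0,0,5],"angular": [0,0,0],"fingers": 0},
    {"slide": [0,0,5],"angular": [0,0,0],"fingers": 0},
    {"slide": [0,0,3],"angular": [0,0,0],"fingers": 0}
  ]
}}

```text
clock: 6.75
ee_pos: [0.4407, -0.2965, 0.0028]
eef_rot: [-3.141, 0.002, 0.001]
force: [0.1, -1.1, 0.4]
gripper_width: 0.0917
grip_force: 0.0
```

Request:
{"name": "step_arm", "arguments": {
  "motion": [
    {"slide": [0,0,2],"angular": [0,0,0],"fingers": 0},
    {"slide": [0,0,1],"angular": [0,0,0],"fingers": 0},
    {"slide": [0,0,0],"angular": [0,0,0],"fingers": 0}
  ]
}}

```text
clock: 7.05
ee_pos: [0.441, -0.2967, 0.0004]
eef_rot: [-3.141, 0.002, 0.0]
force: [0.5, -0.7, 0.9]
gripper_width: 0.092
grip_force: 0.0
```

Request:
{"name": "step_arm", "arguments": {
  "motion": [
    {"slide": [0,0,2],"angular": [0,0,0],"fingers": 0},
    {"slide": [0,0,2],"angular": [0,0,0],"fingers": 0},
    {"slide": [0,0,0],"angular": [0,0,0],"fingers": 0}
  ]
}}

```text
clock: 7.35
ee_pos: [0.4409, -0.2966, -0.0037]
eef_rot: [-3.141, 0.002, 0.001]
force: [0.2, 0.0, 0.5]
gripper_width: 0.0917
grip_force: 0.0
```

Request:
{"name": "step_arm", "arguments": {
  "motion": [
    {"slide": [0,0,2],"angular": [0,0,0],"fingers": 0},
    {"slide": [0,0,2],"angular": [0,0,0],"fingers": 0},
    {"slide": [0,0,0],"angular": [0,0,0],"fingers": 0}
  ]
}}

```text
clock: 7.65
ee_pos: [0.4409, -0.2966, -0.0077]
eef_rot: [-3.141, 0.002, 0.001]
force: [0.4, -0.3, -0.4]
gripper_width: 0.0919
grip_force: 0.0
```

Run:
```python
from h import *
e,M=pose(); p=env.grab_frame("wrist"); print(meas(p,"tape_pink_mid",.015))
o=cv2.resize(p["image"][170:330,160:400],None,fx=2.5,fy=2.5); cv2.imwrite("pics/w6.png",o[:,:,::-1])
for b in [0,10,20]: print(b,np.round(proj(p,[e+M@np.array([x,.046*s,-b/1000]) for x in(.01,-.01) for s in(1,-1)])).tolist())
```

```text
t 7.65 tcp [ 440.9 -296.6   -7.7] yaw -0.1 tilt [-0.0005  0.0002] w 91.9 j [ 0.64  0.56 -0.14  2.01  0.14  0.59 -1.16]
[(0.73, 5587, (np.float64(276.0), np.float64(249.0)), array([ 442.5, -297.4]), array([53.2, 57.3]), 89.9)]
0 [[341.0, 226.0], [210.0, 226.0], [340.0, 252.0], [211.0, 252.0]]
10 [[344.0, 231.0], [206.0, 231.0], [342.0, 258.0], [208.0, 258.0]]
20 [[348.0, 236.0], [203.0, 236.0], [345.0, 265.0], [205.0, 265.0]]
```

View pics/w6.png

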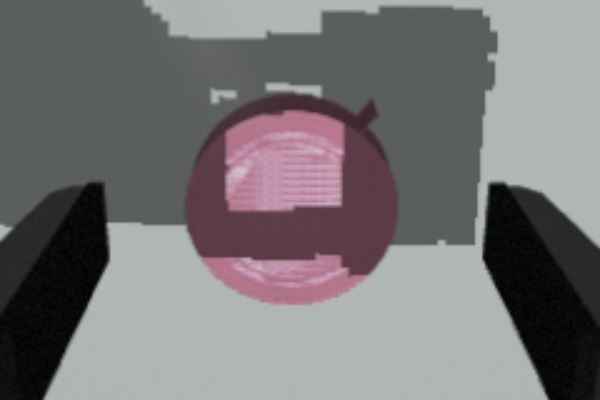

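The tip edges at about (201,243) and (356,243) put the real tips 20–30 mm behind the reported TCP. I keep feeling down.

Request:
{"name": "step_arm", "arguments": {
  "motion": [
    {"slide": [0,0,2],"angular": [0,0,0],"fingers": 0},
    {"slide": [0,0,2],"angular": [0,0,0],"fingers": 0},
    {"slide": [0,0,2],"angular": [0,0,0],"fingers": 0},
    {"slide": [0,0,0],"angular": [0,0,0],"fingers": 0}
  ]
}}

```text
clock: 8.15
ee_pos: [0.4408, -0.2966, -0.0138]
eef_rot: [-3.141, 0.002, 0.001]
force: [-0.0, -0.8, 0.7]
gripper_width: 0.0924
grip_force: 0.0
```

Request:
{"name": "step_arm", "arguments": {
  "motion": [
    {"slide": [0,0,2],"angular": [0,0,0],"fingers": 0},
    {"slide": [0,0,0],"angular": [0,0,0],"fingers": 0},
    {"slide": [0,0,2],"angular": [0,0,0],"fingers": 0},
    {"slide": [0,0,0],"angular": [0,0,0],"fingers": 0}
  ]
}}

```text
clock: 8.55
ee_pos: [0.4409, -0.2966, -0.0176]
eef_rot: [-3.141, 0.002, 0.001]
force: [0.4, -0.8, -0.1]
gripper_width: 0.0917
grip_force: 0.0
```

Request:
{"name": "step_arm", "arguments": {
  "motion": [
    {"slide": [0,0,2],"angular": [0,0,0],"fingers": 0},
    {"slide": [0,0,0],"angular": [0,0,0],"fingers": 0}
  ]
}}

```text
clock: 8.75
ee_pos: [0.4409, -0.2967, -0.0196]
eef_rot: [-3.141, 0.002, 0.0]
force: [-0.1, -0.0, -0.3]
gripper_width: 0.0923
grip_force: 0.0
```

Request:
{"name": "step_arm", "arguments": {
  "motion": [
    {"slide": [0,0,0],"angular": [0,0,0],"fingers": 0.5},
    {"slide": [0,0,0],"angular": [0,0,0],"fingers": 0.7},
    {"slide": [0,0,0],"angular": [0,0,0],"fingers": 0.7},
    {"slide": [0,0,0],"angular": [0,0,0],"fingers": 0.7},
    {"slide": [0,0,0],"angular": [0,0,0],"fingers": 0.7},
    {"slide": [0,0,0],"angular": [0,0,0],"fingers": 0.7},
    {"slide": [0,0,0],"angular": [0,0,0],"fingers": 0.7}
  ],
  "grip_force": 15
}}

```text
clock: 9.45
ee_pos: [0.4411, -0.2967, -0.0194]
eef_rot: [3.142, -0.002, -0.0]
force: [-1.3, -0.2, 1.1]
gripper_width: 0.0522
grip_force: 15.0
```

```bash
python3 look.py w7 tape_pink_mid:.015; python3 -c "
from h import *
c=cv2.imread('pics/w7.png'); cv2.imwrite('pics/w7c.png',cv2.resize(c[170:330,160:400],None,fx=2,fy=2))"
```

```text
t 9.45 tcp [ 441.1 -296.7  -19.4] yaw -0.1 tilt [-0. -0.] w 52.2 j [ 0.64  0.58 -0.14  2.01  0.14  0.56 -1.17]
tape_pink_mid
  (0.58, 6263, (np.float64(278.0), np.float64(257.0)), array([ 441.8, -298.7]), array([52.1, 58.6]), 87.5)
```

Request:
{"name": "step_arm", "arguments": {
  "motion": [
    {"slide": [0,0,-30],"angular": [0,0,0],"fingers": 0.7},
    {"slide": [0,0,-30],"angular": [0,0,0],"fingers": 0.7},
    {"slide": [45,-18,0],"angular": [0,0,0],"fingers": 0.7},
    {"slide": [45,-18,0],"angular": [0,0,0],"fingers": 0.7},
    {"slide": [45,-18,0],"angular": [0,0,0],"fingers": 0.7},
    {"slide": [45,-17,0],"angular": [0,0,0],"fingers": 0.7},
    {"slide": [0,0,0],"angular": [0,0,0],"fingers": 0.7},
    {"slide": [0,0,0],"angular": [0,0,0],"fingers": 0.7},
    {"slide": [0,0,0],"angular": [0,0,0],"fingers": 0.7}
  ]
}}

```text
clock: 10.45
ee_pos: [0.6197, -0.227, 0.04]
eef_rot: [3.141, -0.004, -0.003]
force: [-0.8, 0.5, 0.2]
gripper_width: 0.0523
grip_force: 15.0
```

```bash
python3 look.py w8 tape_pink_mid:.075 tape_dish:.014
```

```text
t 10.45 tcp [ 619.7 -227.    40. ] yaw -0.2 tilt [-0.0019 -0.0005] w 52.3 j [ 0.41  0.65 -0.15  1.66  0.13  0.83 -1.37]
tape_pink_mid
  (0.73, 10428, (np.float64(274.0), np.float64(197.0)), array([ 650.7, -224.2]), array([70.8, 87.5]), 19.9)
tape_dish
  (0.76, 10217, (np.float64(274.0), np.float64(196.0)), array([ 640.7, -226. ]), array([ 79.9, 118.6]), 1.2)
```

View pics/w8.png

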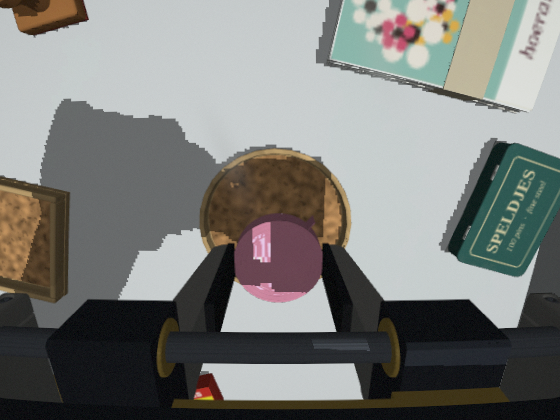

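The roll is held, at (277,257), and the dish lies under it. I lower and release.

Request:
{"name": "step_arm", "arguments": {
  "motion": [
    {"slide": [1,0,30],"angular": [0,0,0],"fingers": 0.7},
    {"slide": [0,0,18],"angular": [0,0,0],"fingers": 0.7},
    {"slide": [0,0,7],"angular": [0,0,0],"fingers": 0.7},
    {"slide": [0,0,0],"angular": [0,0,0],"fingers": 0.7},
    {"slide": [0,0,0],"angular": [0,0,0],"fingers": 0.7},
    {"slide": [0,0,0],"angular": [0,0,0],"fingers": 0.3},
    {"slide": [0,0,0],"angular": [0,0,0],"fingers": 0.3},
    {"slide": [0,0,-20],"angular": [0,0,0],"fingers": 0.3},
    {"slide": [0,0,-50],"angular": [0,0,0],"fingers": 0},
    {"slide": [-40,0,-30],"angular": [0,0,0],"fingers": 0}
  ]
}}

```text
clock: 11.6
ee_pos: [0.5876, -0.2251, 0.089]
eef_rot: [3.141, 0.002, 0.013]
force: [0.6, -0.5, 1.3]
gripper_width: 0.0783
grip_force: 0.0
```

```bash
python3 look.py w9 tape_pink_mid:.019 tape_dish:.014 small_tray:.018 staples_box_mid:.018
```

```text
t 11.6 tcp [ 587.6 -225.1   89. ] yaw 0.1 tilt [ 0.0082 -0.0009] w 78.3 j [ 0.44  0.54 -0.17  1.73  0.11  0.87 -1.35]
tape_pink_mid
  (0.88, 2877, (np.float64(279.0), np.float64(174.0)), array([ 621.8, -227.5]), array([53. , 53.1]), 90.0)
tape_dish
  (0.84, 10615, (np.float64(277.0), np.float64(170.0)), array([ 621.1, -226.8]), array([117.9, 119. ]), 43.1)
small_tray
  (0.66, 9819, (np.float64(47.0), np.float64(186.0)), array([608.8,  -9.5]), array([ 95.3, 102.1]), 76.8)
staples_box_mid
  (0.78, 355, (np.float64(209.0), np.float64(325.0)), array([ 463.3, -153.5]), array([17.5, 33.1]), 0.7)
  (0.16, 9643, (np.float64(47.0), np.float64(186.0)), array([608.5,  -9.4]), array([ 94.4, 101.5]), 76.3)
```

View pics/w9.png

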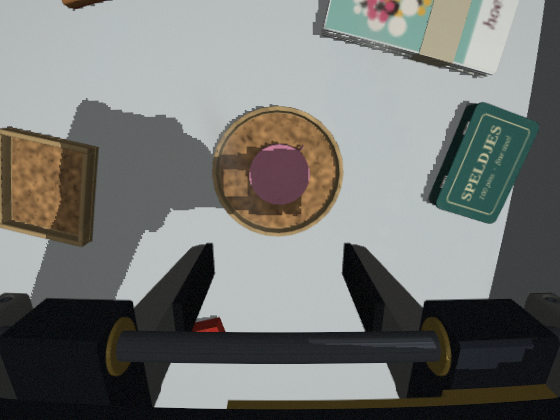

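The pink roll lies flat in the dish, both centred at about (279,172). Next is the staples box.

Request:
{"name": "step_arm", "arguments": {
  "motion": [
    {"slide": [-41,-21,0],"angular": [0,0,0],"fingers": 0},
    {"slide": [-41,-21,0],"angular": [0,0,0],"fingers": 0},
    {"slide": [-41,-21,0],"angular": [0,0,0],"fingers": 0},
    {"slide": [-41,-20,0],"angular": [0,0,0],"fingers": 0},
    {"slide": [0,0,8],"angular": [0,0,-8],"fingers": 0},
    {"slide": [0,0,7],"angular": [0,0,-8],"fingers": 0},
    {"slide": [0,0,0],"angular": [0,0,0],"fingers": 0},
    {"slide": [0,0,0],"angular": [0,0,0],"fingers": 0},
    {"slide": [0,0,0],"angular": [0,0,0],"fingers": 0}
  ]
}}

```text
clock: 12.75
ee_pos: [0.4187, -0.1426, 0.0703]
eef_rot: [-3.111, -0.431, 0.001]
force: [-0.1, -0.4, -0.3]
gripper_width: 0.0916
grip_force: 0.0
```

```bash
python3 look.py w10 staples_box_mid:.018 tape_ochre_mid:.01
python3 - <<'E'
from h import *
p=env.grab_frame("wrist")
m=env.regions_of(p,"staples_box_mid")[0]["pixels"]
hsv=cv2.cvtColor(p["image"],cv2.COLOR_RGB2HSV)
ys,xs=np.nonzero(m); w=ray(p,np.c_[xs,ys],.018)
cv2.imwrite("pics/w10c.png",cv2.resize(p["image"][100:300,180:380],None,fx=3,fy=3)[:,:,::-1])
E
```

```text
t 12.75 tcp [ 418.7 -142.6   70.3] yaw 15.8 tilt [-0.0004  0.0004] w 91.6 j [ 0.48  0.31 -0.26  2.17  0.13  0.67 -1.16]
staples_box_mid
  (0.58, 2738, (np.float64(281.0), np.float64(193.0)), array([ 438.6, -141.8]), array([39.3, 52.4]), 15.7)
tape_ochre_mid
  (0.92, 2263, (np.float64(106.0), np.float64(150.0)), array([433.6,  12.5]), array([43.6, 47.4]), 35.0)
```

View pics/w10.png

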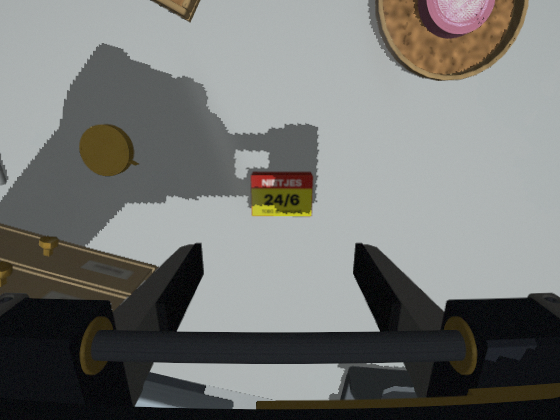

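The box is at (281,194), and its long side lies along tool y. So I need a yaw of about 106° to grip across the 36 mm side. First I check where the wooden box's corner is.

Run:
```python
from h import *
p=env.grab_frame("wrist"); q=env.grab_frame("top"); s=env.grab_frame("side")
for z in (0.08,.1,.12,.14,.16,.18): print(z,ray(p,[[155,265]],z)[0].round(3),ray(q,[[297,292],[227,290],[263,289]],z).round(3).tolist(),ray(s,[[471,240],[389,289]],z).round(3)[:,:2].tolist())
s=env.grab_frame("side"); o=cv2.resize(s["image"][180:340,340:500],None,fx=3,fy=3); cv2.imwrite("pics/s2.png",o[:,:,::-1])
```

```text
0.08 [ 0.38  -0.066  0.08 ] [[0.343, -0.05, 0.08], [0.337, 0.14, 0.08], [0.346, 0.043, 0.08]] [[0.192, -0.023], [0.309, 0.175]]
0.1 [ 0.392 -0.072  0.1  ] [[0.341, -0.049, 0.1], [0.335, 0.138, 0.1], [0.343, 0.042, 0.1]] [[0.193, 0.001], [0.307, 0.194]]
0.12 [ 0.404 -0.078  0.12 ] [[0.338, -0.049, 0.12], [0.333, 0.135, 0.12], [0.341, 0.041, 0.12]] [[0.194, 0.026], [0.304, 0.212]]
0.14 [ 0.417 -0.084  0.14 ] [[0.336, -0.048, 0.14], [0.331, 0.133, 0.14], [0.339, 0.04, 0.14]] [[0.195, 0.05], [0.301, 0.231]]
0.16 [ 0.429 -0.089  0.16 ] [[0.334, -0.048, 0.16], [0.328, 0.13, 0.16], [0.336, 0.039, 0.16]] [[0.196, 0.074], [0.299, 0.249]]
0.18 [ 0.441 -0.095  0.18 ] [[0.332, -0.047, 0.18], [0.326, 0.128, 0.18], [0.334, 0.038, 0.18]] [[0.197, 0.098], [0.296, 0.268]]
```

Request:
{"name": "step_arm", "arguments": {
  "motion": [
    {"slide": [0,0,0],"angular": [0,0,-8.5],"fingers": 0},
    {"slide": [0,0,0],"angular": [0,0,-8.5],"fingers": 0},
    {"slide": [0,0,0],"angular": [0,0,-8.5],"fingers": 0},
    {"slide": [0,0,0],"angular": [0,0,-8.5],"fingers": 0},
    {"slide": [0,0,0],"angular": [0,0,-8.5],"fingers": 0},
    {"slide": [0,0,0],"angular": [0,0,-8.5],"fingers": 0},
    {"slide": [0,0,0],"angular": [0,0,-8.5],"fingers": 0},
    {"slide": [0,0,0],"angular": [0,0,-8.5],"fingers": 0},
    {"slide": [0,0,0],"angular": [0,0,-8.5],"fingers": 0},
    {"slide": [0,0,0],"angular": [0,0,-8.5],"fingers": 0}
  ]
}}

```text
clock: 14.2
ee_pos: [0.4183, -0.1428, 0.0706]
eef_rot: [1.993, 2.428, -0.0]
force: [-0.4, 0.2, 0.3]
gripper_width: 0.0917
grip_force: 0.0
```

Request:
{"name": "step_arm", "arguments": {
  "motion": [
    {"slide": [0,0,0],"angular": [0,0,-5],"fingers": 0},
    {"slide": [0,0,0],"angular": [0,0,0],"fingers": 0},
    {"slide": [0,0,0],"angular": [0,0,0],"fingers": 0}
  ]
}}

```text
clock: 14.5
ee_pos: [0.4182, -0.1429, 0.0706]
eef_rot: [-1.896, -2.505, 0.0]
force: [-0.4, -0.3, -0.1]
gripper_width: 0.0918
grip_force: 0.0
```

```bash
python3 look.py w11 staples_box_mid:.018 tape_ochre_mid:.01 small_tray:.018; python3 -c "
from h import *
print(rel(438,-142,-20))"
```

```text
t 14.5 tcp [ 418.2 -142.9   70.6] yaw 105.8 tilt [-0. -0.] w 91.8 j [ 0.77  0.37 -0.6   2.16  0.32  0.7   0.24]
staples_box_mid
  (0.56, 2528, (np.float64(298.0), np.float64(215.0)), array([ 436.7, -140.8]), array([36. , 55.8]), 15.8)
tape_ochre_mid
  (0.61, 2881, (np.float64(350.0), np.float64(29.0)), array([432.9,  13.3]), array([44. , 45.5]), 118.9)
small_tray
  (0.94, 9938, (np.float64(522.0), np.float64(115.0)), array([603.7,  -4.1]), array([ 92.5, 107.3]), 76.6)
  (0.22, 2807, (np.float64(350.0), np.float64(29.0)), array([432.,  10.]), array([41.6, 43. ]), 106.8)
t 14.7 tcp [ 418.3 -142.7   70.6] yaw 105.9 tilt [ 0.     -0.0002] w 92.1 j [ 0.77  0.37 -0.6   2.16  0.32  0.7   0.24]
[-4.7 19.1 90.6]
```

View pics/w11.png

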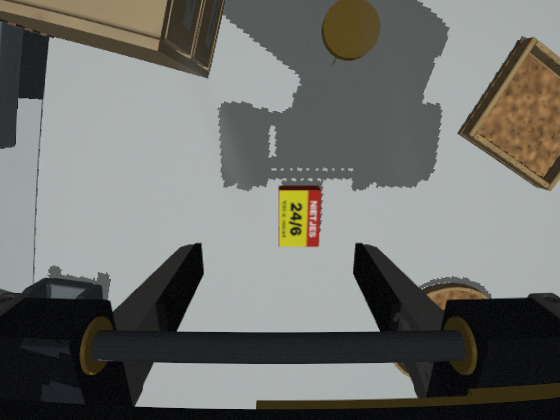

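The box is upright in the picture at (300,216), centred between the fingers at roughly +20 px. I grasp it.

Request:
{"name": "step_arm", "arguments": {
  "motion": [
    {"slide": [-4,18.5,30],"angular": [0,0,0],"fingers": 0},
    {"slide": [0,0,40],"angular": [0,0,0],"fingers": 0},
    {"slide": [0,0,18],"angular": [0,0,0],"fingers": 0},
    {"slide": [0,0,0],"angular": [0,0,0],"fingers": 0.3},
    {"slide": [0,0,0],"angular": [0,0,0],"fingers": 0.8},
    {"slide": [0,0,0],"angular": [0,0,0],"fingers": 0.8},
    {"slide": [0,0,0],"angular": [0,0,0],"fingers": 0.8},
    {"slide": [0,0,0],"angular": [0,0,0],"fingers": 0.8},
    {"slide": [0,0,0],"angular": [0,0,0],"fingers": 0.8},
    {"slide": [0,0,0],"angular": [0,0,0],"fingers": 0.8}
  ]
}}

```text
clock: 15.7
ee_pos: [0.4374, -0.1417, -0.0171]
eef_rot: [1.892, 2.507, 0.0]
force: [0.5, 0.5, -0.5]
gripper_width: 0.0382
grip_force: 0.0
```

Request:
{"name": "step_arm", "arguments": {
  "motion": [
    {"slide": [0,0,0],"angular": [0,0,0],"fingers": 0.8},
    {"slide": [0,0,0],"angular": [0,0,0],"fingers": 0.8}
  ]
}}

```text
clock: 15.9
ee_pos: [0.4373, -0.1416, -0.0172]
eef_rot: [1.893, 2.507, -0.0]
force: [-1.4, 0.7, 3.7]
gripper_width: 0.0354
grip_force: 15.0
```

Request:
{"name": "step_arm", "arguments": {
  "motion": [
    {"slide": [0,0,-20],"angular": [0,0,0],"fingers": 0.8},
    {"slide": [0,0,-40],"angular": [0,0,7],"fingers": 0.8},
    {"slide": [0,0,0],"angular": [0,0,7],"fingers": 0.8},
    {"slide": [0,0,0],"angular": [0,0,7],"fingers": 0.8},
    {"slide": [0,0,0],"angular": [0,0,8],"fingers": 0.8},
    {"slide": [36,33,0],"angular": [0,0,0],"fingers": 0.8},
    {"slide": [36,33,0],"angular": [0,0,0],"fingers": 0.8},
    {"slide": [36,33,0],"angular": [0,0,0],"fingers": 0.8},
    {"slide": [36,33,0],"angular": [0,0,0],"fingers": 0.8},
    {"slide": [0,0,0],"angular": [0,0,0],"fingers": 0.8}
  ]
}}

```text
clock: 16.9
ee_pos: [0.6032, -0.0245, 0.0427]
eef_rot: [-2.453, -1.961, -0.01]
force: [1.0, 0.6, 0.4]
gripper_width: 0.0354
grip_force: 15.0
```

Request:
{"name": "step_arm", "arguments": {
  "motion": [
    {"slide": [0,0,0],"angular": [0,0,0],"fingers": 0.8},
    {"slide": [0,0,0],"angular": [0,0,0],"fingers": 0.8}
  ]
}}

```text
clock: 17.1
ee_pos: [0.5968, -0.0323, 0.0418]
eef_rot: [-2.46, -1.952, 0.004]
force: [-0.4, -0.5, -0.4]
gripper_width: 0.0354
grip_force: 15.0
```

```bash
python3 look.py w12 small_tray:.018 staples_box_mid:.075
python3 - <<'E'
from h import *
p=env.grab_frame("wrist")
print([ (q["position"].round(3) if hasattr(q["position"],"round") else q["position"]) for q in env.spot_in(p,"small_tray")])
e,M=pose(); print(np.round(proj(p,[e+M@np.array([0,0,-.02])])))
E
```

```text
t 17.1 tcp [596.8 -32.3  41.8] yaw 76.9 tilt [-0.0023 -0.0009] w 35.4 j [ 0.31  0.6  -0.42  1.81  0.33  0.8  -0.5 ]
small_tray
  (0.74, 13211, (np.float64(283.0), np.float64(175.0)), array([608. ,  -2.5]), array([88.6, 98.3]), 76.5)
staples_box_mid
  (0.61, 5386, (np.float64(277.0), np.float64(252.0)), array([598. , -31.6]), array([37.2, 59.2]), 167.9)
[[0.6067, 0.0086, 0.0032]]
t 17.35 tcp [597.9 -32.3  42.7] yaw 76.8 tilt [-0.0001 -0.0006] w 35.7 j [ 0.31  0.6  -0.42  1.81  0.33  0.8  -0.5 ]
[[277. 247.]]
```

View pics/w12.png

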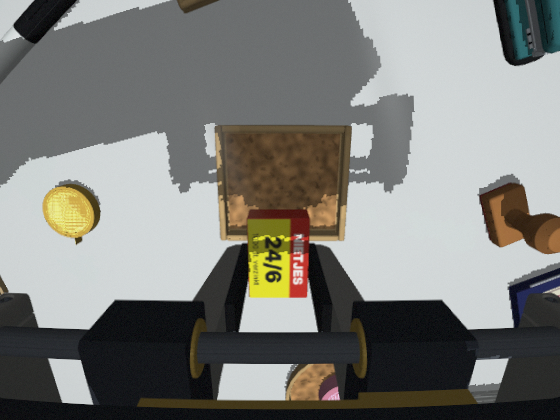

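The box is held over the tray, whose rim measures 98 by 88 as expected with its centre at (608,-2.5). I place it.

Request:
{"name": "step_arm", "arguments": {
  "motion": [
    {"slide": [31,3,0],"angular": [0,0,0],"fingers": 0.8},
    {"slide": [0,0,25],"angular": [0,0,0],"fingers": 0.8},
    {"slide": [0,0,20],"angular": [0,0,0],"fingers": 0.8},
    {"slide": [0,0,9],"angular": [0,0,0],"fingers": 0.8},
    {"slide": [0,0,0],"angular": [0,0,0],"fingers": 0.8},
    {"slide": [0,0,0],"angular": [0,0,0],"fingers": 0.8},
    {"slide": [0,0,0],"angular": [0,0,0],"fingers": 0.5},
    {"slide": [0,0,0],"angular": [0,0,0],"fingers": 0.5},
    {"slide": [0,0,-20],"angular": [0,0,0],"fingers": 0.5},
    {"slide": [0,0,-50],"angular": [0,0,0],"fingers": 0}
  ]
}}

```text
clock: 18.35
ee_pos: [0.6049, -0.0021, 0.0558]
eef_rot: [-2.456, -1.95, 0.01]
force: [0.8, 0.8, 1.0]
gripper_width: 0.0518
grip_force: 0.0
```

Request:
{"name": "step_arm", "arguments": {
  "motion": [
    {"slide": [-40,0,-30],"angular": [0,0,0],"fingers": 0},
    {"slide": [0,0,0],"angular": [0,0,0],"fingers": 0},
    {"slide": [0,0,0],"angular": [0,0,0],"fingers": 0}
  ]
}}

```text
clock: 18.65
ee_pos: [0.5998, -0.0421, 0.0897]
eef_rot: [2.461, 1.949, 0.002]
force: [0.0, 0.4, -0.1]
gripper_width: 0.076
grip_force: 0.0
```

```bash
python3 look.py w13 small_tray:.018 staples_box_mid:.023 tape_ochre_mid:.01 marker_black_mid:.012
```

```text
t 18.65 tcp [599.8 -42.1  89.7] yaw 76.8 tilt [ 0.0022 -0.0009] w 76.0 j [ 0.35  0.54 -0.45  1.78  0.3   0.88 -0.46]
small_tray
  (0.66, 8272, (np.float64(275.0), np.float64(162.0)), array([607.6,  -3.7]), array([87.7, 98.1]), 76.7)
staples_box_mid
  (0.87, 2456, (np.float64(277.0), np.float64(162.0)), array([609.5,  -1.4]), array([36.3, 52.4]), 166.8)
tape_ochre_mid
  (0.84, 1827, (np.float64(94.0), np.float64(188.0)), array([434. ,  14.7]), array([45.1, 47.6]), 117.6)
marker_black_mid
  (0.94, 3379, (np.float64(48.0), np.float64(49.0)), array([438. , 138.3]), array([ 21.1, 139.1]), 114.4)
```

The staples box sits flat in the small tray. Next is the ochre roll. Its tape end points to -y, so I use a yaw of about 33°, which keeps the pads off the tape end and the gripper body clear of the wooden box.

Request:
{"name": "step_arm", "arguments": {
  "motion": [
    {"slide": [4,-44,0],"angular": [0,0,7.3],"fingers": 0},
    {"slide": [0,0,0],"angular": [0,0,7.3],"fingers": 0},
    {"slide": [0,0,0],"angular": [0,0,7.3],"fingers": 0},
    {"slide": [0,0,0],"angular": [0,0,7.3],"fingers": 0},
    {"slide": [0,0,0],"angular": [0,0,7.3],"fingers": 0},
    {"slide": [0,0,0],"angular": [0,0,7.3],"fingers": 0},
    {"slide": [0,0,0],"angular": [0,0,0],"fingers": 0},
    {"slide": [0,0,0],"angular": [0,0,0],"fingers": 0}
  ]
}}

```text
clock: 19.7
ee_pos: [0.557, -0.0259, 0.088]
eef_rot: [-3.009, -0.902, 0.001]
force: [0.6, 0.2, -0.0]
gripper_width: 0.0918
grip_force: 0.0
```

```bash
python3 -c "
from h import *
print(rel(432.5,13,80))"
```

```text
t 19.7 tcp [557.  -25.9  88. ] yaw 33.4 tilt [-0.001   0.0001] w 91.8 j [ 0.22  0.46 -0.29  1.89  0.17  0.82 -1.15]
[ -82.6 -101.     8.2]
```

Request:
{"name": "step_arm", "arguments": {
  "motion": [
    {"slide": [-28,-34,0],"angular": [0,0,0],"fingers": 0},
    {"slide": [-28,-34,0],"angular": [0,0,0],"fingers": 0},
    {"slide": [-27,-33,8],"angular": [0,0,0],"fingers": 0},
    {"slide": [0,0,0],"angular": [0,0,0],"fingers": 0},
    {"slide": [0,0,0],"angular": [0,0,0],"fingers": 0},
    {"slide": [0,0,0],"angular": [0,0,0],"fingers": 0}
  ]
}}

```text
clock: 20.3
ee_pos: [0.4342, 0.0125, 0.0809]
eef_rot: [3.011, 0.896, 0.003]
force: [-0.3, 0.3, 1.3]
gripper_width: 0.0918
grip_force: 0.0
```

```bash
python3 look.py w14 tape_ochre_mid:.01
python3 - <<'E'
from h import *
p=env.grab_frame("wrist"); m=env.regions_of(p,"tape_ochre_mid")[0]["pixels"].astype(np.uint8)
m=cv2.morphologyEx(m,cv2.MORPH_OPEN,np.ones((9,9),np.uint8)); ys,xs=np.nonzero(m)
w=ray(p,np.c_[xs,ys],.01)[:,:2]*1000; print(cv2.minEnclosingCircle(w.astype(np.float32)),w.mean(0)); print(rel(*w.mean(0),-22))
E
```

```text
t 20.3 tcp [434.2  12.5  80.9] yaw 33.2 tilt [0.0017 0.0002] w 91.8 j [ 0.19  0.29 -0.33  2.18  0.15  0.69 -1.24]
tape_ochre_mid
((433.8847961425781, 14.787681579589844), 22.806352615356445) [433.82303344  15.09330659]
t 20.5 tcp [433.5  12.4  80.6] yaw 33.1 tilt [0.0004 0.0002] w 92.1 j [ 0.19  0.29 -0.33  2.18  0.15  0.69 -1.24]
[  1.7  -2.1 102.6]
```

View pics/w14.png

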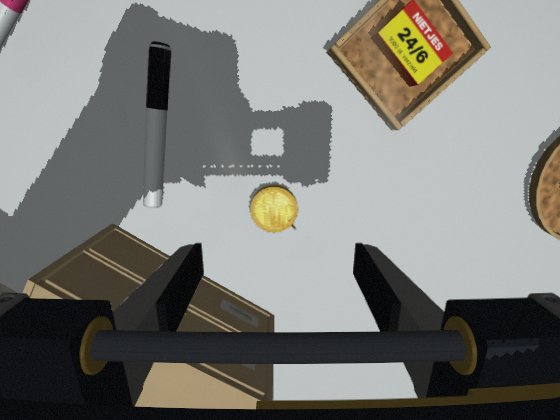

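Run:
```python
from h import *
p=env.grab_frame("wrist"); s=env.grab_frame("side"); t=env.grab_frame("top")
print("bottom edge",ray(p,[[115,225],[275,315]],0).round(3).tolist())
for z in(.06,.08,.1,.12,.14,.16,.18): print(z,"wr",ray(p,[[30,290],[271,372]],z).round(3)[:,:2].tolist(),"top",ray(t,[[297,292],[227,290]],z).round(3)[:,:2].tolist(), "side",ray(s,[[411,207],[392,268]],z).round(3)[:,:2].tolist())
```

```text
bottom edge [[0.33, 0.135, 0.0], [0.331, -0.053, 0.0]]
0.06 wr [[0.27, 0.158], [0.313, -0.061]] top [[0.345, -0.051], [0.339, 0.143]] side [[0.333, -0.105], [0.321, 0.101]]
0.08 wr [[0.291, 0.149], [0.33, -0.05]] top [[0.343, -0.05], [0.337, 0.14]] side [[0.329, -0.079], [0.318, 0.121]]
0.1 wr [[0.312, 0.14], [0.347, -0.04]] top [[0.341, -0.049], [0.335, 0.138]] side [[0.326, -0.053], [0.315, 0.141]]
0.12 wr [[0.332, 0.13], [0.364, -0.029]] top [[0.338, -0.049], [0.333, 0.135]] side [[0.323, -0.027], [0.313, 0.161]]
0.14 wr [[0.353, 0.121], [0.381, -0.019]] top [[0.336, -0.048], [0.331, 0.133]] side [[0.32, -0.001], [0.31, 0.181]]
0.16 wr [[0.374, 0.112], [0.398, -0.009]] top [[0.334, -0.048], [0.328, 0.13]] side [[0.317, 0.024], [0.307, 0.201]]
0.18 wr [[0.395, 0.103], [0.415, 0.002]] top [[0.332, -0.047], [0.326, 0.128]] side [[0.314, 0.05], [0.304, 0.221]]
```

The box's front face is at x≈0.331, so there is 18 mm of clearance. The roll is thin, so I descend and feel for the table.

Request:
{"name": "step_arm", "arguments": {
  "motion": [
    {"slide": [1.5,-2,35],"angular": [0,0,0],"fingers": 0},
    {"slide": [0,0,40],"angular": [0,0,0],"fingers": 0},
    {"slide": [0,0,22],"angular": [0,0,0],"fingers": 0},
    {"slide": [0,0,3],"angular": [0,0,0],"fingers": 0},
    {"slide": [0,0,1],"angular": [0,0,0],"fingers": 0},
    {"slide": [0,0,0],"angular": [0,0,0],"fingers": 0}
  ]
}}

```text
clock: 21.25
ee_pos: [0.4337, 0.0152, -0.0196]
eef_rot: [3.011, 0.895, 0.003]
force: [0.9, 0.8, 0.6]
gripper_width: 0.092
grip_force: 0.0
```

Request:
{"name": "step_arm", "arguments": {
  "motion": [
    {"slide": [0,0,1],"angular": [0,0,0],"fingers": 0},
    {"slide": [0,0,1],"angular": [0,0,0],"fingers": 0},
    {"slide": [0,0,0],"angular": [0,0,0],"fingers": 0}
  ]
}}

```text
clock: 21.55
ee_pos: [0.4332, 0.015, -0.0219]
eef_rot: [3.011, 0.895, 0.002]
force: [-0.4, 0.4, 0.0]
gripper_width: 0.0922
grip_force: 0.0
```

Request:
{"name": "step_arm", "arguments": {
  "motion": [
    {"slide": [0,0,1],"angular": [0,0,0],"fingers": 0},
    {"slide": [0,0,0],"angular": [0,0,0],"fingers": 0}
  ]
}}

```text
clock: 21.75
ee_pos: [0.4328, 0.015, -0.0234]
eef_rot: [3.011, 0.895, 0.0]
force: [-0.5, -0.3, -0.2]
gripper_width: 0.0918
grip_force: 0.0
```

Request:
{"name": "step_arm", "arguments": {
  "motion": [
    {"slide": [0,0,0],"angular": [0,0,0],"fingers": 0.5},
    {"slide": [0,0,0],"angular": [0,0,0],"fingers": 0.7},
    {"slide": [0,0,0],"angular": [0,0,0],"fingers": 0.7},
    {"slide": [0,0,0],"angular": [0,0,0],"fingers": 0.7},
    {"slide": [0,0,0],"angular": [0,0,0],"fingers": 0.7},
    {"slide": [0,0,0],"angular": [0,0,0],"fingers": 0.7},
    {"slide": [0,0,0],"angular": [0,0,0],"fingers": 0.7},
    {"slide": [0,0,0],"angular": [0,0,0],"fingers": 0.7}
  ],
  "grip_force": 12
}}

```text
clock: 22.55
ee_pos: [0.4327, 0.0151, -0.0235]
eef_rot: [3.011, 0.895, -0.0]
force: [-0.1, -0.4, 0.0]
gripper_width: 0.0423
grip_force: 12.0
```

Request:
{"name": "step_arm", "arguments": {
  "motion": [
    {"slide": [0,0,-35],"angular": [0,0,0],"fingers": 0.7},
    {"slide": [0,0,-45],"angular": [0,0,0],"fingers": 0.7},
    {"slide": [4,44,0],"angular": [0,0,0],"fingers": 0.7},
    {"slide": [4,44,0],"angular": [0,0,0],"fingers": 0.7},
    {"slide": [4,44,0],"angular": [0,0,0],"fingers": 0.7},
    {"slide": [4,44,0],"angular": [0,0,0],"fingers": 0.7},
    {"slide": [4,44,0],"angular": [0,0,0],"fingers": 0.7},
    {"slide": [3,44,0],"angular": [0,0,0],"fingers": 0.7},
    {"slide": [-27,42,0],"angular": [0,0,0],"fingers": 0.7},
    {"slide": [0,0,0],"angular": [0,0,0],"fingers": 0.7}
  ]
}}

```text
clock: 23.55
ee_pos: [0.595, -0.2533, 0.0557]
eef_rot: [3.012, 0.878, -0.004]
force: [-0.1, -0.9, 0.1]
gripper_width: 0.0419
grip_force: 12.0
```

Request:
{"name": "step_arm", "arguments": {
  "motion": [
    {"slide": [0,0,0],"angular": [0,0,0],"fingers": 0.7},
    {"slide": [0,0,0],"angular": [0,0,0],"fingers": 0.7}
  ]
}}

```text
clock: 23.75
ee_pos: [0.5963, -0.2419, 0.0562]
eef_rot: [-3.01, -0.897, 0.001]
force: [0.3, -0.1, -1.0]
gripper_width: 0.0418
grip_force: 12.0
```

```bash
python3 look.py w15 tape_ochre_mid:.09 tape_dish:.014 tape_pink_mid:.019
```

```text
t 23.75 tcp [ 596.3 -241.9   56.2] yaw 33.2 tilt [-0.0007  0.0012] w 41.8 j [ 0.51  0.62 -0.25  1.7   0.19  0.85 -0.81]
tape_ochre_mid
  (0.88, 4032, (np.float64(278.0), np.float64(256.0)), array([ 597.8, -243.3]), array([41.3, 46.8]), 123.2)
tape_dish
  (0.87, 11580, (np.float64(275.0), np.float64(170.0)), array([ 624.3, -224.1]), array([110.3, 118.8]), 33.2)
tape_pink_mid
  (0.87, 3624, (np.float64(278.0), np.float64(185.0)), array([ 622. , -227.8]), array([52.4, 54.8]), 95.6)
```

View pics/w15.png

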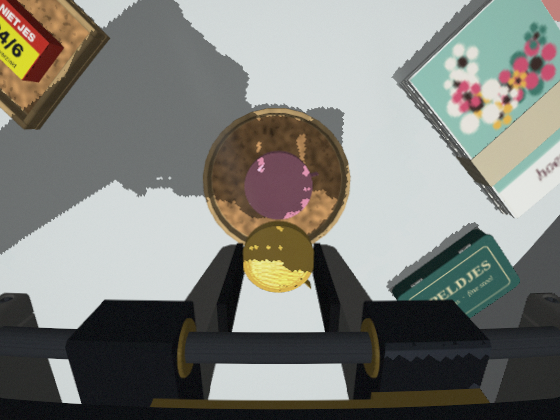

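The ochre roll at (278,256) is held level. I align it with the pink roll at (278,185) and lower it.

Request:
{"name": "step_arm", "arguments": {
  "motion": [
    {"slide": [28.5,1,0],"angular": [0,0,0],"fingers": 0.7},
    {"slide": [0,0,30],"angular": [0,0,0],"fingers": 0.7},
    {"slide": [0,0,20],"angular": [0,0,0],"fingers": 0.7},
    {"slide": [0,0,9],"angular": [0,0,0],"fingers": 0.7},
    {"slide": [0,0,1],"angular": [0,0,0],"fingers": 0.7},
    {"slide": [0,0,0],"angular": [0,0,0],"fingers": 0.7},
    {"slide": [0,0,0],"angular": [0,0,0],"fingers": 0.4},
    {"slide": [0,0,0],"angular": [0,0,0],"fingers": 0.4},
    {"slide": [0,0,-20],"angular": [0,0,0],"fingers": 0.2},
    {"slide": [0,0,-50],"angular": [0,0,0],"fingers": 0}
  ]
}}

```text
clock: 24.95
ee_pos: [0.6175, -0.2278, 0.0633]
eef_rot: [-3.007, -0.894, 0.011]
force: [0.6, -0.1, -0.0]
gripper_width: 0.0693
grip_force: 0.0
```

Request:
{"name": "step_arm", "arguments": {
  "motion": [
    {"slide": [-40,0,-20],"angular": [0,0,0],"fingers": 0},
    {"slide": [0,0,0],"angular": [0,0,0],"fingers": 0},
    {"slide": [0,0,0],"angular": [0,0,0],"fingers": 0}
  ]
}}

```text
clock: 25.25
ee_pos: [0.5874, -0.2518, 0.0878]
eef_rot: [3.011, 0.892, 0.002]
force: [-0.2, 0.3, 0.0]
gripper_width: 0.0913
grip_force: 0.0
```

```bash
python3 look.py w16 tape_ochre_mid:.029 tape_dish:.014 tape_pink_mid:.019; python3 -c "
from h import *
c=cv2.imread('pics/w16.png'); cv2.imwrite('pics/w16c.png',cv2.resize(c[80:280,180:380],None,fx=2,fy=2))"
```

```text
t 25.25 tcp [ 587.4 -251.8   87.8] yaw 33.0 tilt [ 0.0017 -0.0013] w 91.3 j [ 0.54  0.57 -0.26  1.69  0.18  0.9  -0.78]
tape_ochre_mid
  (0.77, 2135, (np.float64(277.0), np.float64(167.0)), array([ 621.6, -230.7]), array([43.6, 44.4]), 123.0)
tape_dish
  (0.96, 10947, (np.float64(271.0), np.float64(158.0)), array([ 620.9, -226.4]), array([118.1, 119.2]), 95.9)
tape_pink_mid
  (0.76, 688, (np.float64(264.0), np.float64(153.0)), array([ 622.1, -221.8]), array([39.8, 52.1]), 80.2)
  (0.16, 2142, (np.float64(277.0), np.float64(167.0)), array([ 620.4, -231.4]), array([45.2, 45.6]), 97.6)
```

View pics/w16c.png

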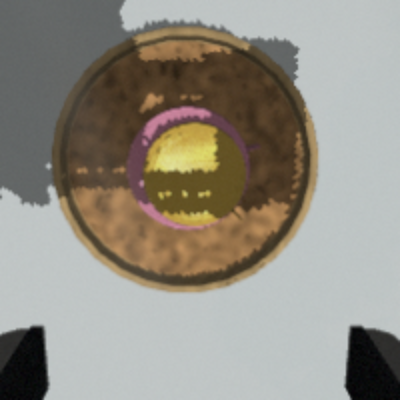

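The ochre roll is stacked about 4 mm off centre, which is within the limit. Next is the black marker. I have used up the picture budget, so from here I rely on numbers only.

Request:
{"name": "step_arm", "arguments": {
  "motion": [
    {"slide": [10,-45,0],"angular": [0,0,0],"fingers": 0},
    {"slide": [10,-45,0],"angular": [0,0,0],"fingers": 0},
    {"slide": [10,-45,0],"angular": [0,0,0],"fingers": 0},
    {"slide": [10,-45,0],"angular": [0,0,0],"fingers": 0},
    {"slide": [10,-45,0],"angular": [0,0,0],"fingers": 0},
    {"slide": [10,-45,0],"angular": [0,0,0],"fingers": 0},
    {"slide": [9,-45,0],"angular": [0,0,0],"fingers": 0},
    {"slide": [9,-45,0],"angular": [0,0,0],"fingers": 0},
    {"slide": [9,-45,0],"angular": [0,0,0],"fingers": 0},
    {"slide": [0,0,0],"angular": [0,0,8.5],"fingers": 0}
  ]
}}

```text
clock: 26.45
ee_pos: [0.4362, 0.143, 0.0863]
eef_rot: [-3.064, -0.682, 0.002]
force: [0.1, -0.2, -0.7]
gripper_width: 0.0919
grip_force: 0.0
```

Request:
{"name": "step_arm", "arguments": {
  "motion": [
    {"slide": [0,0,0],"angular": [0,0,0],"fingers": 0},
    {"slide": [0,0,0],"angular": [0,0,0],"fingers": 0}
  ]
}}

```text
clock: 26.65
ee_pos: [0.4391, 0.1362, 0.0862]
eef_rot: [3.068, 0.675, -0.001]
force: [-0.9, -0.7, -0.1]
gripper_width: 0.0917
grip_force: 0.0
```

```bash
python3 look.py w17 marker_black_mid:.018 marker_pink_mid:.018 pen_tray:.012
```

```text
t 26.65 tcp [439.1 136.2  86.2] yaw 24.8 tilt [-0.0007 -0.0004] w 91.7 j [-0.06  0.32 -0.37  2.12  0.17  0.73 -1.67]
marker_black_mid
  (0.85, 2605, (np.float64(272.0), np.float64(202.0)), array([438.4, 140. ]), array([ 17.9, 137.4]), 114.4)
marker_pink_mid
pen_tray
  (0.79, 9609, (np.float64(285.0), np.float64(26.0)), array([564.1, 210.2]), array([ 59.1, 190.1]), 24.5)
```

Request:
{"name": "step_arm", "arguments": {
  "motion": [
    {"slide": [1,-3.5,40],"angular": [0,0,0.3],"fingers": 0},
    {"slide": [0,0,40],"angular": [0,0,0],"fingers": 0.3},
    {"slide": [0,0,20],"angular": [0,0,0],"fingers": 0.5},
    {"slide": [0,0,3],"angular": [0,0,0],"fingers": 0.5},
    {"slide": [0,0,0],"angular": [0,0,0],"fingers": 0.5},
    {"slide": [0,0,0],"angular": [0,0,0],"fingers": 1},
    {"slide": [0,0,0],"angular": [0,0,0],"fingers": 1},
    {"slide": [0,0,0],"angular": [0,0,0],"fingers": 1},
    {"slide": [0,0,0],"angular": [0,0,0],"fingers": 1},
    {"slide": [0,0,0],"angular": [0,0,0],"fingers": 1}
  ],
  "grip_force": 20
}}

```text
clock: 27.85
ee_pos: [0.4388, 0.1398, -0.0161]
eef_rot: [3.071, 0.661, 0.001]
force: [0.1, -0.5, 0.6]
gripper_width: 0.022
grip_force: 0.0
```

Request:
{"name": "step_arm", "arguments": {
  "motion": [
    {"slide": [0,0,0],"angular": [0,0,0],"fingers": 1},
    {"slide": [0,0,0],"angular": [0,0,0],"fingers": 1}
  ]
}}

```text
clock: 28.05
ee_pos: [0.4387, 0.1399, -0.0162]
eef_rot: [3.071, 0.662, 0.0]
force: [-0.4, -0.5, 2.9]
gripper_width: 0.0166
grip_force: 20.0
```

Request:
{"name": "step_arm", "arguments": {
  "motion": [
    {"slide": [0,0,-40],"angular": [0,0,0],"fingers": 1},
    {"slide": [0,0,-40],"angular": [0,0,-8],"fingers": 1},
    {"slide": [0,0,-40],"angular": [0,0,-8],"fingers": 1},
    {"slide": [0,0,0],"angular": [0,0,-8],"fingers": 1},
    {"slide": [0,0,0],"angular": [0,0,-8],"fingers": 1},
    {"slide": [0,0,0],"angular": [0,0,-8],"fingers": 1},
    {"slide": [0,0,0],"angular": [0,0,-8],"fingers": 1},
    {"slide": [0,0,0],"angular": [0,0,-8],"fingers": 1},
    {"slide": [0,0,0],"angular": [0,0,-8],"fingers": 1},
    {"slide": [0,0,0],"angular": [0,0,-7.7],"fingers": 1}
  ]
}}

```text
clock: 29.05
ee_pos: [0.4383, 0.1397, 0.1034]
eef_rot: [-2.095, -2.341, 0.001]
force: [0.6, 0.5, -0.3]
gripper_width: 0.0166
grip_force: 20.0
```

Request:
{"name": "step_arm", "arguments": {
  "motion": [
    {"slide": [0,45,0],"angular": [0,0,0],"fingers": 1},
    {"slide": [0,45,0],"angular": [0,0,0],"fingers": 1},
    {"slide": [0,45,0],"angular": [0,0,0],"fingers": 1},
    {"slide": [0,35,0],"angular": [0,0,0],"fingers": 1},
    {"slide": [0,0,0],"angular": [0,0,0],"fingers": 1},
    {"slide": [0,0,0],"angular": [0,0,0],"fingers": 1},
    {"slide": [0,0,0],"angular": [0,0,0],"fingers": 1}
  ]
}}

```text
clock: 29.75
ee_pos: [0.6061, 0.1577, 0.1032]
eef_rot: [-2.1, -2.335, 0.002]
force: [0.8, 0.0, -0.9]
gripper_width: 0.0168
grip_force: 20.0
```

```bash
python3 look.py w18 pen_tray:.012 marker_black_mid:.13
python3 - <<'E'
from h import *
for c in ("top","side"):
  p=env.grab_frame(c); print(c,meas(p,"pen_tray",.012),[np.round(q["position"],3) for q in env.spot_in(p,"pen_tray")])
E
```

```text
t 29.75 tcp [606.1 157.7 103.2] yaw 96.1 tilt [-0.0016 -0.0005] w 16.8 j [ 0.11  0.6  -0.58  1.7   0.38  0.96 -0.51]
pen_tray
  (0.89, 24723, (np.float64(305.0), np.float64(115.0)), array([622.3, 227. ]), array([127.4, 181.2]), 5.4)
marker_black_mid
  (0.69, 5080, (np.float64(278.0), np.float64(233.0)), array([606.1, 161.1]), array([ 17.8, 125.6]), 6.8)
top [(0.86, 687, (np.float64(202.0), np.float64(207.0)), array([617.5, 228.2]), array([125.4, 179.6]), 5.5)] [array([0.581, 0.262, 0.002])]
side [(0.88, 4348, (np.float64(227.0), np.float64(287.0)), array([620.6, 233.9]), array([130.3, 188.4]), 5.1), (0.22, 1033, (np.float64(184.0), np.float64(227.0)), array([804.1, 114.3]), array([ 59.4, 180.2]), 10.1)] [array([0.604, 0.007, 0.024])]
```

Request:
{"name": "step_arm", "arguments": {
  "motion": [
    {"slide": [34,23,0],"angular": [0,0,0.7],"fingers": 1},
    {"slide": [34,23,0],"angular": [0,0,0],"fingers": 1},
    {"slide": [0,0,40],"angular": [0,0,0],"fingers": 1},
    {"slide": [0,0,40],"angular": [0,0,0],"fingers": 1},
    {"slide": [0,0,22],"angular": [0,0,0],"fingers": 1},
    {"slide": [0,0,10],"angular": [0,0,0],"fingers": 1},
    {"slide": [0,0,2.5],"angular": [0,0,0],"fingers": 1},
    {"slide": [0,0,0],"angular": [0,0,0],"fingers": 1},
    {"slide": [0,0,0],"angular": [0,0,0],"fingers": 1}
  ]
}}

```text
clock: 31.1
ee_pos: [0.6478, 0.2303, -0.0093]
eef_rot: [2.116, 2.321, 0.004]
force: [0.7, -0.2, -0.6]
gripper_width: 0.0173
grip_force: 20.0
```

Request:
{"name": "step_arm", "arguments": {
  "motion": [
    {"slide": [0,0,0],"angular": [0,0,0],"fingers": 0.74},
    {"slide": [0,0,0],"angular": [0,0,0],"fingers": 0.74},
    {"slide": [0,0,-20],"angular": [0,0,0],"fingers": 0.74},
    {"slide": [0,0,-50],"angular": [0,0,0],"fingers": 0.4},
    {"slide": [-40,0,-30],"angular": [0,0,0],"fingers": 0},
    {"slide": [-20,0,0],"angular": [0,0,0],"fingers": 0},
    {"slide": [0,0,0],"angular": [0,0,0],"fingers": 0},
    {"slide": [0,0,0],"angular": [0,0,0],"fingers": 0}
  ]
}}

```text
clock: 31.9
ee_pos: [0.6523, 0.1703, 0.0901]
eef_rot: [2.117, 2.321, 0.001]
force: [0.3, 1.0, 0.4]
gripper_width: 0.062
grip_force: 0.0
```

```bash
python3 look.py w19 pen_tray:.012 marker_black_mid:.022
python3 - <<'E'
from h import *
for c in ("top","side"):
  p=env.grab_frame(c); print(c,meas(p,"marker_pink_mid",.018))
E
```

```text
t 31.9 tcp [652.3 170.3  90.1] yaw 95.3 tilt [0.0008 0.0006] w 62.0 j [ 0.07  0.68 -0.55  1.58  0.41  0.99 -0.52]
pen_tray
  (0.77, 26250, (np.float64(246.0), np.float64(129.0)), array([622.3, 226.5]), array([127.8, 182.3]), 5.2)
marker_black_mid
  (0.9, 3094, (np.float64(279.0), np.float64(138.0)), array([648.6, 226.7]), array([ 17.1, 138.1]), 4.8)
top [(0.57, 219, (np.float64(179.0), np.float64(258.0)), array([428.1, 296.7]), array([ 19.1, 108.6]), 80.8)]
side [(0.85, 643, (np.float64(295.0), np.float64(339.0)), array([442.1, 304.8]), array([ 19.5, 139.7]), 80.8), (0.28, 890, (np.float64(281.0), np.float64(221.0)), array([605.1,   9.5]), array([103.8, 108.4]), 77.1)]
```

The black marker lies in the groove at tray x≈26 mm, y≈0. Last is the pink marker.

Request:
{"name": "step_arm", "arguments": {
  "motion": [
    {"slide": [25.5,-33,0],"angular": [0,0,0],"fingers": 0},
    {"slide": [25.5,-33,0],"angular": [0,0,0],"fingers": 0},
    {"slide": [25.5,-33,0],"angular": [0,0,0],"fingers": 0},
    {"slide": [25.5,-33,0],"angular": [0,0,0],"fingers": 0},
    {"slide": [25.5,-33,0],"angular": [0,0,0],"fingers": 0},
    {"slide": [25.5,-32,0],"angular": [0,0,-8.4],"fingers": 0},
    {"slide": [0,0,0],"angular": [0,0,-8.4],"fingers": 0},
    {"slide": [0,0,0],"angular": [0,0,-8.4],"fingers": 0},
    {"slide": [0,0,0],"angular": [0,0,-8.4],"fingers": 0},
    {"slide": [0,0,0],"angular": [0,0,-8.4],"fingers": 0}
  ]
}}

```text
clock: 33.25
ee_pos: [0.4416, 0.3046, 0.0891]
eef_rot: [-1.133, -2.93, 0.0]
force: [0.5, 0.3, 1.2]
gripper_width: 0.0918
grip_force: 0.0
```

Request:
{"name": "step_arm", "arguments": {
  "motion": [
    {"slide": [0,0,0],"angular": [0,0,-8.4],"fingers": 0},
    {"slide": [0,0,0],"angular": [0,0,-8.4],"fingers": 0},
    {"slide": [0,0,0],"angular": [0,0,-8.4],"fingers": 0},
    {"slide": [0,0,0],"angular": [0,0,-8.4],"fingers": 0},
    {"slide": [0,0,0],"angular": [0,0,0],"fingers": 0},
    {"slide": [0,0,0],"angular": [0,0,0],"fingers": 0}
  ]
}}

```text
clock: 33.85
ee_pos: [0.4418, 0.3043, 0.0889]
eef_rot: [-0.254, -3.131, -0.0]
force: [0.7, 0.3, -0.6]
gripper_width: 0.0919
grip_force: 0.0
```

```bash
python3 look.py w20 marker_pink_mid:.018; python3 -c "
from h import *
p=env.grab_frame('side');print(meas(p,'marker_pink_mid',.018))"
```

```text
t 33.85 tcp [441.8 304.3  88.9] yaw 170.7 tilt [-0.0005  0.0002] w 91.9 j [ 0.05  0.6  -0.93  1.92  0.6   0.93  0.23]
marker_pink_mid
  (0.88, 2628, (np.float64(270.0), np.float64(205.0)), array([442.6, 295.6]), array([ 19.2, 136.2]), 80.5)
[(0.66, 656, (np.float64(296.0), np.float64(340.0)), array([442.4, 304.7]), array([ 21. , 141.3]), 80.2)]
```

Request:
{"name": "step_arm", "arguments": {
  "motion": [
    {"slide": [-2,-8,40],"angular": [0,0,0],"fingers": 0},
    {"slide": [0,0,40],"angular": [0,0,0],"fingers": 0.3},
    {"slide": [0,0,22],"angular": [0,0,0],"fingers": 0.4},
    {"slide": [0,0,3.5],"angular": [0,0,0],"fingers": 0.4},
    {"slide": [0,0,0],"angular": [0,0,0],"fingers": 0.5},
    {"slide": [0,0,0],"angular": [0,0,0],"fingers": 1},
    {"slide": [0,0,0],"angular": [0,0,0],"fingers": 1},
    {"slide": [0,0,0],"angular": [0,0,0],"fingers": 1},
    {"slide": [0,0,0],"angular": [0,0,0],"fingers": 1},
    {"slide": [0,0,0],"angular": [0,0,0],"fingers": 1}
  ]
}}

```text
clock: 35.05
ee_pos: [0.4429, 0.296, -0.0161]
eef_rot: [0.249, 3.131, 0.0]
force: [-0.0, -0.7, -0.2]
gripper_width: 0.0221
grip_force: 0.0
```

Request:
{"name": "step_arm", "arguments": {
  "motion": [
    {"slide": [0,0,0],"angular": [0,0,0],"fingers": 1},
    {"slide": [0,0,0],"angular": [0,0,0],"fingers": 1},
    {"slide": [0,0,0],"angular": [0,0,0],"fingers": 1}
  ]
}}

```text
clock: 35.35
ee_pos: [0.4428, 0.296, -0.0163]
eef_rot: [0.249, 3.131, -0.0]
force: [0.3, -1.2, 2.7]
gripper_width: 0.0163
grip_force: 20.0
```

Request:
{"name": "step_arm", "arguments": {
  "motion": [
    {"slide": [0,0,-40],"angular": [0,0,0],"fingers": 1},
    {"slide": [0,0,-40],"angular": [0,0,8.4],"fingers": 1},
    {"slide": [0,0,-40],"angular": [0,0,8.4],"fingers": 1},
    {"slide": [0,0,0],"angular": [0,0,8.4],"fingers": 1},
    {"slide": [0,0,0],"angular": [0,0,8.4],"fingers": 1},
    {"slide": [0,0,0],"angular": [0,0,8.4],"fingers": 1},
    {"slide": [0,0,0],"angular": [0,0,8.4],"fingers": 1},
    {"slide": [0,0,0],"angular": [0,0,8.4],"fingers": 1},
    {"slide": [0,0,0],"angular": [0,0,8.4],"fingers": 1},
    {"slide": [0,0,0],"angular": [0,0,8.3],"fingers": 1}
  ]
}}

```text
clock: 36.35
ee_pos: [0.4423, 0.2959, 0.1033]
eef_rot: [-2.121, -2.318, 0.001]
force: [0.4, 0.3, -0.7]
gripper_width: 0.0169
grip_force: 20.0
```

Request:
{"name": "step_arm", "arguments": {
  "motion": [
    {"slide": [-30,35,0],"angular": [0,0,0],"fingers": 1},
    {"slide": [-30,35,0],"angular": [0,0,0],"fingers": 1},
    {"slide": [-30,35,0],"angular": [0,0,0],"fingers": 1},
    {"slide": [0,40,0],"angular": [0,0,0],"fingers": 1},
    {"slide": [0,0,0],"angular": [0,0,0],"fingers": 1},
    {"slide": [0,0,0],"angular": [0,0,0],"fingers": 1},
    {"slide": [0,0,0],"angular": [0,0,0],"fingers": 1}
  ]
}}

```text
clock: 37.05
ee_pos: [0.5938, 0.2209, 0.1032]
eef_rot: [-2.111, -2.325, 0.002]
force: [-0.5, -0.5, -0.5]
gripper_width: 0.0167
grip_force: 20.0
```

```bash
python3 look.py w21 marker_pink_mid:.13 marker_black_mid:.022 pen_tray:.012; python3 -c "
from h import *
print(rel(597.3,224.3,-11.3))"
```

```text
t 37.05 tcp [593.8 220.9 103.2] yaw 95.5 tilt [-0.0016 -0.    ] w 16.7 j [ 0.01  0.61 -0.58  1.68  0.39  0.97 -0.62]
marker_pink_mid
  (0.9, 5285, (np.float64(277.0), np.float64(233.0)), array([593.8, 225.1]), array([ 17.4, 127.2]), 5.9)
marker_black_mid
  (0.71, 2546, (np.float64(334.0), np.float64(196.0)), array([647.4, 227.2]), array([ 18.5, 137.8]), 4.8)
pen_tray
  (0.65, 14840, (np.float64(313.0), np.float64(173.0)), array([622.4, 226.2]), array([127.8, 182.1]), 5.4)
t 37.25 tcp [594.7 220.5 103.8] yaw 95.5 tilt [-0.     -0.0002] w 17.3 j [ 0.01  0.61 -0.58  1.68  0.39  0.97 -0.62]
[  3.5   3.  115.1]
```

Request:
{"name": "step_arm", "arguments": {
  "motion": [
    {"slide": [3.5,2.5,30],"angular": [0,0,0],"fingers": 1},
    {"slide": [0,0,40],"angular": [0,0,0],"fingers": 1},
    {"slide": [0,0,30],"angular": [0,0,0],"fingers": 1},
    {"slide": [0,0,10],"angular": [0,0,0],"fingers": 1},
    {"slide": [0,0,5],"angular": [0,0,0],"fingers": 1},
    {"slide": [0,0,0],"angular": [0,0,0],"fingers": 1},
    {"slide": [0,0,0],"angular": [0,0,0],"fingers": 1}
  ]
}}

```text
clock: 37.95
ee_pos: [0.5988, 0.2244, -0.0098]
eef_rot: [2.113, 2.323, 0.004]
force: [-0.3, -0.5, -0.3]
gripper_width: 0.0167
grip_force: 20.0
```

Request:
{"name": "step_arm", "arguments": {
  "motion": [
    {"slide": [0,0,0],"angular": [0,0,0],"fingers": 0.74},
    {"slide": [0,0,0],"angular": [0,0,0],"fingers": 0.74},
    {"slide": [0,0,-20],"angular": [0,0,0],"fingers": 0.74},
    {"slide": [0,0,-50],"angular": [0,0,0],"fingers": 0.4},
    {"slide": [-40,0,-30],"angular": [0,0,0],"fingers": 0},
    {"slide": [-40,0,-20],"angular": [0,0,0],"fingers": 0},
    {"slide": [0,0,-50],"angular": [0,0,0],"fingers": 0},
    {"slide": [0,0,-50],"angular": [0,0,0],"fingers": 0},
    {"slide": [0,0,0],"angular": [0,0,0],"fingers": 0},
    {"slide": [0,0,0],"angular": [0,0,0],"fingers": 0}
  ]
}}

```text
clock: 38.95
ee_pos: [0.606, 0.1442, 0.2105]
eef_rot: [2.113, 2.322, 0.004]
force: [0.3, -0.7, -1.5]
gripper_width: 0.0777
grip_force: 0.0
```

```bash
python3 look.py w22 pen_tray:.012 marker_black_mid:.022 marker_pink_mid:.022 small_tray:.018 staples_box_mid:.023
python3 - <<'E'
from h import *
for c in ("top","side"):
  p=env.grab_frame(c); print(c,{n:[np.round(q["position"],3).tolist() for q in env.spot_in(p,n)[:1]] for n in NAMES})
  if c=="side": print(meas(p,"tape_ochre_mid",.029),meas(p,"tape_dish",.014))
E
```

```text
t 38.95 tcp [606.  144.2 210.5] yaw 95.4 tilt [0.0037 0.0001] w 77.7 j [ 0.17  0.48 -0.63  1.62  0.31  1.14 -0.44]
pen_tray
  (0.9, 12405, (np.float64(296.0), np.float64(110.0)), array([622.1, 226.6]), array([129.6, 183.1]), 5.5)
  (0.16, 1523, (np.float64(265.0), np.float64(383.0)), array([ 618.5, -200.3]), array([ 77.2, 118.2]), 95.4)
marker_black_mid
  (0.97, 1577, (np.float64(317.0), np.float64(114.0)), array([647.4, 227.4]), array([ 17.3, 136.2]), 4.7)
marker_pink_mid
  (0.67, 1571, (np.float64(278.0), np.float64(116.0)), array([599.1, 222.8]), array([ 18.8, 135.8]), 5.7)
small_tray
  (0.58, 3137, (np.float64(269.0), np.float64(278.0)), array([ 6.089e+02, -5.000e-01]), array([98. , 98.5]), 76.6)
staples_box_mid
  (0.88, 908, (np.float64(270.0), np.float64(280.0)), array([608.7,   1.1]), array([36.4, 60.4]), 167.3)
top {'marker_black_mid': [], 'marker_pink_mid': [[0.596, 0.218, 0.019]], 'tape_pink_mid': [[0.61, -0.213, 0.018]], 'tape_ochre_mid': [[0.624, -0.229, 0.03]], 'staples_box_mid': [], 'pen_tray': [[0.58, 0.247, 0.002]], 'tape_dish': [[0.618, -0.222, 0.008]], 'small_tray': [], 'stapler': [[0.798, 0.072, 0.042]], 'rubber_stamp': [[0.774, -0.067, 0.017]]}
side {'marker_black_mid': [[0.645, 0.239, 0.018]], 'marker_pink_mid': [[0.598, 0.238, 0.021]], 'tape_pink_mid': [[0.614, -0.204, 0.016]], 'tape_ochre_mid': [[0.619, -0.225, 0.03]], 'staples_box_mid': [[0.604, 0.006, 0.024]], 'pen_tray': [[0.62, 0.24, -0.001]], 'tape_dish': [[0.615, -0.216, 0.006]], 'small_tray': [[0.595, 0.005, 0.009]], 'stapler': [[0.79, 0.136, 0.029]], 'rubber_stamp': [[0.774, -0.061, 0.015]]}
[(0.67, 140, (np.float64(312.0), np.float64(164.0)), array([ 620.4, -219.5]), array([40.1, 47.9]), 24.1), (0.39, 334, (np.float64(281.0), np.float64(218.0)), array([603.8,  17.5]), array([47.4, 65. ]), 167.2)] [(0.57, 677, (np.float64(310.0), np.float64(172.0)), array([ 620.8, -208.8]), array([118.4, 129.9]), 15.4)]
```

```bash
python3 -c "
from workcell import env
print(env.finish_job())"
```

```text
the job is handed in; nothing more can be done
None
```

I handed the job in at about 39 s: from the last images, both markers, the staples box and the stacked rolls are in their trays (small roll about 4 mm off centre, limit 12 mm) and the stapler and stamp haven't moved, but the hand-in returned no verdict and I viewed 15 pictures against the limit of 14.

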